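Issue the brass coupling from behind the spray cans

TASK

Pack the brass coupling that stands boxed in at the back of the grey stock bay: first clear all three cans out of the bay and stand them on the green mat, then stand the coupling in the round pocket of the cardboard carton, and only then put every can back upright in the bay, centred on the round pad of its own colour. Keep the cans and the coupling upright throughout and leave the amber glass jar where it stands.

Things in the scene. Friction and masses are not known exactly. Their poses are not given: they have to be found in the camera images.
- can_red_center (a point): Loose upright can, red cap and band, 0.2 to 0.34 kg, 118 mm tall, starts on its pad. This point: its centre, 59 mm above its underside, z up. Aluminium body 54 mm in diameter up to 5 mm above this point, shoulder to 13 mm above, then a straight cap 34 mm in diameter from 13 to 59 mm above this point: grip the cap from above, about 39 mm above this point, from any side.
- pad_red: Fixed round red pad on the bay floor, home of the red can: 68 mm in diameter, 2 mm thick. Origin: centre of its underside, 6 mm above the table. Which colour lies left, right or in front of the coupling varies; centres 80 mm or more apart. x axis: from the bay's open front to its back wall. Bay: grey tray 160 mm deep, 200 mm wide, side walls 30 mm and back wall 45 mm high.
- can_blue_center (a point): Loose upright can, blue cap and band, 0.2 to 0.34 kg, 118 mm tall, starts on its pad. This point: its centre, 59 mm above its underside, z up. Aluminium body 54 mm in diameter up to 5 mm above this point, shoulder to 13 mm above, then a straight cap 34 mm in diameter from 13 to 59 mm above this point: grip the cap from above, about 39 mm above this point, from any side.
- pad_blue: Fixed round blue pad on the bay floor, home of the blue can: 68 mm in diameter, 2 mm thick. Origin: centre of its underside, 6 mm above the table. Which colour lies left, right or in front of the coupling varies; centres 80 mm or more apart. x axis: from the bay's open front to its back wall. Bay: grey tray 160 mm deep, 200 mm wide, side walls 30 mm and back wall 45 mm high.
- can_yellow_center (a point): Loose upright can, yellow cap and band, 0.2 to 0.34 kg, 118 mm tall, starts on its pad. This point: its centre, 59 mm above its underside, z up. Aluminium body 54 mm in diameter up to 5 mm above this point, shoulder to 13 mm above, then a straight cap 34 mm in diameter from 13 to 59 mm above this point: grip the cap from above, about 39 mm above this point, from any side.
- pad_yellow: Fixed round yellow pad on the bay floor, home of the yellow can: 68 mm in diameter, 2 mm thick. Origin: centre of its underside, 6 mm above the table. Which colour lies left, right or in front of the coupling varies; centres 80 mm or more apart. x axis: from the bay's open front to its back wall. Bay: grey tray 160 mm deep, 200 mm wide, side walls 30 mm and back wall 45 mm high.
- coupling_center (a point): Loose brass coupling: upright cylinder 46 mm in diameter, 62 mm tall, 0.28 to 0.5 kg, dark bands and bore. This point: its centre, 31 mm above its underside, z up. Stands on the bay floor (6 mm above the table), 8 mm from each can, 15 mm from the back wall. With the cans gone, 65 mm is free on either side of it across the bay (the pads' y axis): grip it along that axis.
- mat: Fixed flat green mat, the side area for the cans: 250 mm along its x axis, 120 mm along its y axis, 3 mm thick, lying on the table at the left or right of the bay. Origin at the centre of its underside. Three cans fit in a row along its length, e.g. at -75, 0 and +75 mm along its x axis.
- carton: Fixed open cardboard carton with a grey insert, 156 by 156 mm, walls 32 mm high, on the other side of the bay from the mat. Origin: centre of its underside, on the table, z up. The insert's top is 22 mm above the table; in its middle, straight above the origin, is a round pocket 62 mm in diameter, 15 mm deep, its floor 7 mm above the table, for the coupling to stand in.
- jar_center (a point): Bystander to leave alone: small amber glass jar with white lid, 54 mm in diameter, 70 mm tall, standing loose on the table between the robot and the bay. This point is its centre, 35 mm above its underside.

How it is judged:
By the outcome, as a careful person would: the job done as asked, in the order asked, and still so for the second after the job is handed in, with the robot touching nothing.
It also fails if it takes over 144 s, if anything falls off the work surface, if the arm or the gripper's body presses on something with over 40 N, if the wrist force passes 120 N, or if a joint passes its speed limit or range.

ROBOT

A 7-joint arm with a two-finger parallel gripper is mounted at the origin on the work surface. World frame = base frame: x ahead of the robot, y to its left, z up, the work surface at z = 0. Lengths are in m, angles in rad, forces in N, time in s.
With the tool pointing down it reaches from about 0.35 to 0.9 m from the base axis. Payload 8.1 kg.
Tool frame: the origin (TCP) lies midway between the tips of the shut fingers; the grasp point (between the pads) lies 19 mm behind it (arm.hold_point_z is the distance from the TCP to the grasp point, in m); z points along the fingers, y is the direction in which the jaws open and shut (so a half turn about z gives the same grasp; the last joint's range is limited). The gripper opens to 92 mm and grips with 3 to 60 N. Pads are 19 mm wide; open, the fingers measure 130 mm over their backs; the gripper's body (75 mm by 190 mm) begins 47 mm behind the grasp point.
Start: joints at [-1.452, 0.434, 0.025, 1.573, -0.012, 1.134, -0.075], TCP at [0.138, 0.61, 0.227] pointing down, gripper open.
Joint ranges: [-2.62, 2.62], [-0.44, 2.09], [-1.27, 1.32], [0.08, 2.57], [-1.32, 4.46], [0.12, 2], [-2.74, 2.74]. Speed limits (rad/s): [2.22, 2.22, 3.01, 3.01, 3.14, 3.14, 3.14].

INTERFACE

Orientations are given as a rotation vector (axis times angle).
In Python, from cell import arm gives the robot as it stands.
- The arm moves only by the shell command python3 -m pendant 'ROWS' [FORCE]. ROWS is JSON, a list of rows, each a list of 3 entries, a list of its own where there are three numbers: the shift along the tool's x, y, z in m, then the turn, a rotation vector about the tool's x, y, z in degrees, then the finger opening in m, from 0 to 0.0918. A call has 1 to 10 rows; each row shifts and turns the commanded pose from where the row before left it, along the tool's axes as they then stand; what a row does not reach is not made up. A row lasts 1/8 s, in which the tool goes at most 62.5 mm and 10.7 degrees, less where a joint would pass 70% of its speed; a pose out of reach is approached as far as the arm can. A call with a gripper value outside its range is refused whole. The fingers move at their own pace and stop on an object; FORCE is the grip in N (left out, the last holds). Time passes only in rows, so rows that do not move let the fingers close. It gives the time, the measured TCP pose, the force and the opening at its end, in the units of the state.
- arm.observe(): the state, without advancing time (a new reading comes with each control period).
- arm.get_image(name): name is "side" or "top" or "wrist"; returns (picture, depth): 400x640x3 uint8, red, green, blue; 400x640 float32, m along the optical axis (not along the pixel's ray), 0 where there is no reading.
- arm.camera_params(name): a dict with "fovy" (degrees; the focal length in pixels is half the picture's height over the tangent of half this angle, whatever the lens; pixels are square), "cx", "cy" (the principal point, pixels), "rvec" (rotation vector, rad) and "tvec" (3), from world to camera coordinates, as OpenCV has them; the wrist camera has in their place "mount" (4x4, takes a point from camera to tool coordinates, whose origin is the TCP and whose axes are the flange's). Camera axes: x right, y down, z forward; pixel columns grow to the right and rows downward; lengths in m; the calibration is good to about 2 mm. The wrist camera is an equidistant fisheye: a pixel r from the principal point sees the ray r / f radians off the axis. A picture is of the moment at which its call begins: read the wrist's pose just before it. camera_params takes no time and is no camera call.
- arm.sign_off(): hands the job in, once; it reports no verdict.
Trained networks look in the newest picture that a camera, given by its name, has taken for a name from the list of things; names that differ only in an ending like _2 or _b are one class to them, and where a whole thing is asked for, a point or a joint stands for the part that bears it (a point fixed in the world has none). Each returns a list of dicts, best first, with "conf" (0 to 1); they miss things now and then, are a little off and sometimes report something else, mostly with a low value. They report only what shows in the picture. A call takes as long as a camera call.
- arm.look_for(camera, label): "rect" ([centre column, centre row, width, height] in pixels, round what is visible of it).
- arm.masks_of(camera, label): "pixels" (400x640 bool, what is visible of it) and "rect" ([centre column, centre row, width, height] in pixels, round what is visible of it).
The state is a dict: "clock": time; "joints": joint angles; "dq": joint speeds; "joint_efforts": joint torques, N m; "position": TCP position; "ee_rot": TCP orientation; "force": force on the tool from outside, world axes, zero at the start; "ft_torque": the same for the moment, N m; "width": opening from 0.0 (shut) to 1.0 (fully open).
Only numpy, scipy, OpenCV 4.12 (cv2) and the standard library are available. Lean on these libraries where they do the work, as an engineer would, in place of code of your own. Each camera call takes 0.05 s, during which the arm holds its last target.

## Working session

There is one attempt and no reset: what is moved stays moved. The work goes in short steps, Python scripts to look and compute and a shell command to move; the robot and the scene stay as the last step left them, time stands still between calls to the robot, and variables do not carry over. Pictures are saved under pics/ and viewed, and the job is handed in when it is done.

```bash
ls; mkdir -p pics; cat > h.py <<'E'
import numpy as np, cv2
from scipy.spatial.transform import Rotation as R
from cell import arm
def save(cam,name):
    im,d=arm.get_image(cam); cv2.imwrite(f'pics/{name}.png',cv2.cvtColor(im,cv2.COLOR_RGB2BGR)); return im,d
def ext(cam,st=None):
    "camera->world R,t"
    p=arm.camera_params(cam)
    if 'mount' in p:
        st=st or arm.observe(); M=np.array(p['mount']); Rt=R.from_rotvec(st['ee_rot']).as_matrix()
        return Rt@M[:3,:3], Rt@M[:3,3]+np.array(st['position']),p
    Rc=R.from_rotvec(p['rvec']).as_matrix(); return Rc.T,-Rc.T@np.array(p['tvec']),p
def ray(cam,u,v,st=None):
    Rw,t,p=ext(cam,st); f=200/np.tan(np.radians(p['fovy'])/2)
    x=(np.asarray(u,float)-p['cx']);y=(np.asarray(v,float)-p['cy'])
    if cam=='wrist':
        r=np.hypot(x,y)+1e-9; th=r/f; d=np.stack([np.sin(th)*x/r,np.sin(th)*y/r,np.cos(th)],-1)
    else: d=np.stack([x/f,y/f,np.ones_like(x)],-1)
    return t,d@Rw.T
def onz(cam,u,v,z,st=None):
    t,d=ray(cam,u,v,st); return t+d*((z-t[2])/d[...,2])[...,None]
def cloud(cam,depth,mask,st=None):
    v,u=np.nonzero(mask&(depth>0)); t,d=ray(cam,u,v,st); Rw,_,_=ext(cam,st)
    zc=d@Rw[:,2]; return t+d*(depth[v,u]/zc)[:,None]
E
python3 - <<'E'
from h import *
print(arm.observe())
for c in ['top','side','wrist']:
    save(c,c+'0'); print(c,arm.camera_params(c))
E
```

```text
pics
{'clock': 0.0, 'joints': array([-1.45158416,  0.43521891,  0.02498679,  1.57412392, -0.01161921,
        1.13398258, -0.0750854 ]), 'dq': array([ 0.000464  , -0.00034688, -0.00197952,  0.00102872, -0.00289044,
       -0.00016595,  0.00013423]), 'joint_efforts': array([ 4.43305216e-04, -6.67854238e+01,  9.84874964e-01, -3.14471912e+01,
       -6.07854431e-02,  4.27996670e-02,  1.61132607e-04]), 'position': array([0.13744232, 0.6091656 , 0.22593728]), 'ee_rot': array([-3.47821866e-01, -3.12223392e+00,  2.49260510e-03]), 'force': array([ 0.0396369 , -0.91237667, -1.12642071]), 'ft_torque': array([-0.01990583, -0.0056302 ,  0.02750776]), 'width': 0.9989702731903554}
top {'fovy': 54.52264475668457, 'cx': 320.1687824665968, 'cy': 202.7747363691319, 'rvec': array([ 2.20422864, -2.20466757,  0.05901141]), 'tvec': array([2.47236306e-04, 5.35765618e-01, 8.76994488e-01])}
side {'fovy': 55.428009467352005, 'cx': 321.42057390911935, 'cy': 199.2167911189819, 'rvec': array([ 0.9477795 , -2.40350645,  1.12571417]), 'tvec': array([0.40624765, 0.29170974, 0.57776766])}
wrist {'fovy': 65.70646984690485, 'cx': 319.0054380556206, 'cy': 201.7364818933298, 'mount': array([[ 1.01085007e-03, -9.54634078e-01, -2.97779710e-01,
         8.08056554e-02],
       [ 9.99999208e-01,  7.41811384e-04,  1.01649249e-03,
        -1.43984455e-03],
       [-7.49481994e-04, -2.97780502e-01,  9.54634072e-01,
        -1.57775808e-01],
       [ 0.00000000e+00,  0.00000000e+00,  0.00000000e+00,
         1.00000000e+00]])}
```

View pics/top0.png

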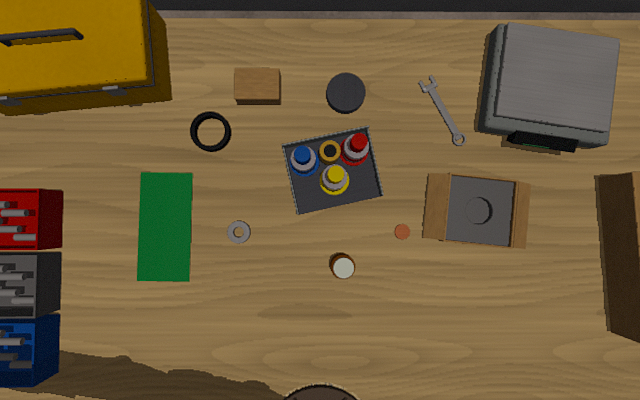

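View pics/side0.png

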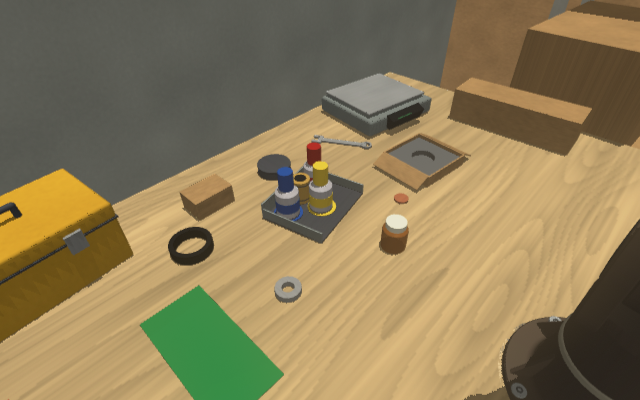

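View pics/wrist0.png

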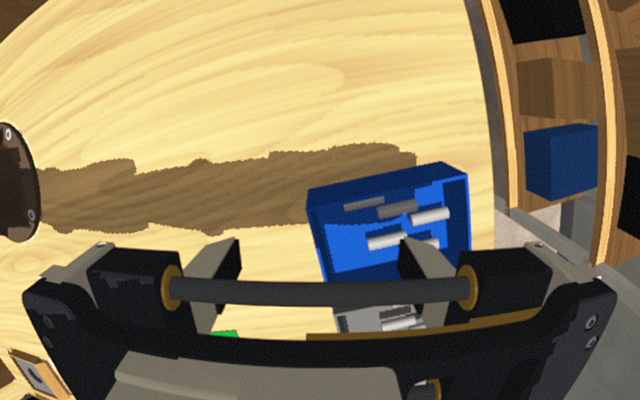

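The top view shows the bay at about (333,170), with blue left (303,158), red right (357,148), yellow in front (335,180) and the coupling at (330,151). The mat is at (165,226), the carton at (478,210) and the jar at (343,266). Next I'll measure them.

```bash
cat > m.py <<'E'
from h import *
names=['can_red_center','can_blue_center','can_yellow_center','coupling_center','jar_center','mat','carton','pad_red','pad_blue','pad_yellow']
for c in ['top','side']:
    im,d=arm.get_image(c)
    for n in names:
        r=arm.masks_of(c,n)
        if not r: print(c,n,'none'); continue
        r=r[0]; P=cloud(c,d,r['pixels'])
        print(c,n,round(r['conf'],2),np.round(r['rect']).astype(int),'n',len(P),'med',np.round(np.median(P,0),4),'lo',np.round(np.percentile(P,2,axis=0),3),'hi',np.round(np.percentile(P,98,axis=0),3))
        # top face
        zt=np.percentile(P[:,2],97); T=P[P[:,2]>zt-0.006]
        m=(T.min(0)+T.max(0))/2
        np.save(f'pics/{c}_{n}.npy',r['pixels'])
        print('    topface z',round(np.median(T[:,2]),4),'ctr',np.round(m,4),'mean',np.round(T.mean(0),4),'ext',np.round(np.ptp(T,axis=0),3))
E
python3 m.py
```

```text
top can_red_center 0.55 [355 145  25  28] n 588 med [ 0.647  -0.0717  0.0797] lo [ 0.63  -0.099  0.014] hi [ 0.671 -0.051  0.129]
    topface z 0.1267 ctr [ 0.6559 -0.0769  0.1264] mean [ 0.6554 -0.0766  0.1266] ext [0.031 0.033 0.008]
top can_blue_center 0.77 [303 160  26  30] n 562 med [0.6223 0.0356 0.0798] lo [0.604 0.012 0.02 ] hi [0.647 0.061 0.129]
    topface z 0.1267 ctr [0.6308 0.0377 0.1269] mean [0.6302 0.0374 0.1267] ext [0.033 0.032 0.007]
top can_yellow_center 0.65 [302 161  25  31] n 586 med [0.6219 0.0357 0.0791] lo [0.604 0.012 0.009] hi [0.65  0.061 0.129]
    topface z 0.1267 ctr [0.6308 0.0377 0.1269] mean [0.6301 0.0375 0.1267] ext [0.033 0.032 0.007]
top coupling_center 0.81 [331 152  20  24] n 407 med [ 0.6429 -0.0205  0.0683] lo [ 0.625 -0.041  0.018] hi [ 0.667 -0.001  0.072]
    topface z 0.0688 ctr [ 0.6475 -0.0206  0.0694] mean [ 0.6467 -0.0208  0.0688] ext [0.044 0.043 0.008]
top jar_center 0.81 [345 265  25  29] n 545 med [ 0.3988 -0.0476  0.0692] lo [ 0.371 -0.076 -0.   ] hi [ 0.422 -0.025  0.073]
    topface z 0.0706 ctr [ 0.3966 -0.0489  0.0712] mean
[... 2537 characters left out ...]
5 0.008]
side carton 0.75 [420 163  94  56] n 3086 med [ 0.512  -0.3406  0.0219] lo [ 0.434 -0.448  0.004] hi [ 0.596 -0.244  0.033]
    topface z 0.0306 ctr [ 0.5168 -0.3567  0.0312] mean [ 0.5134 -0.3423  0.0303] ext [0.17  0.193 0.009]
side pad_red none
side pad_blue 0.56 [290 212  31  15] n 41 med [0.6049 0.0234 0.0077] lo [0.598 0.005 0.006] hi [0.654 0.054 0.009]
    topface z 0.0077 ctr [0.6283 0.031  0.0077] mean [0.6091 0.0235 0.0077] ext [0.061 0.052 0.004]
side pad_yellow 0.41 [322 210  29  12] n 113 med [ 0.5693 -0.0199  0.008 ] lo [ 0.556 -0.061  0.006] hi [0.613 0.001 0.01 ]
    topface z 0.008 ctr [ 0.5864 -0.031   0.0076] mean [ 0.575  -0.0251  0.0079] ext [0.063 0.065 0.006]
```

```bash
cat >> h.py <<'E'
def go(x,y,z,jaw=102.5):
    "print tool-frame shift from measured pose to target, and yaw turn (deg about tool z)"
    st=arm.observe(); Rt=R.from_rotvec(st['ee_rot']).as_matrix()
    d=Rt.T@(np.array([x,y,z])-st['position'])
    a=np.degrees(np.arctan2(Rt[1,1],Rt[0,1])); t=(jaw-a+90)%180-90
    # tilt: turn (tool axes) bringing tool z to world -z
    til=np.cross([0,0,1],Rt.T@np.array([0,0,-1.]))
    # shift if the yaw (pure) was turned first
    Rn=R.from_euler('z',t,degrees=True).as_matrix()@Rt; dn=Rn.T@(np.array([x,y,z])-st['position'])
    print('t',round(st['clock'],2),'pos',np.round(st['position'],4),'jawang',round(a,2),'turn_z',round(-t,2),'tilt deg',np.round(np.degrees(til),2),'w',round(st['width']*.0918,4),'F',np.round(st['force'],1),'q',np.round(st['joints'],2))
    print('  shift mm now-axes',np.round(d*1000,1),' after-turn axes',np.round(dn*1000,1))
E
python3 - <<'E'
from h import *
for c in ['top','side']:
    im,d=arm.get_image(c); 
    hsv=cv2.cvtColor(im,cv2.COLOR_RGB2HSV)
    P=cloud(c,d,np.ones_like(d,bool)); v,u=np.nonzero(d>0); col=hsv[v,u]
    s=(P[:,2]>.118)&(P[:,2]<.135)&(P[:,0]>.5)&(P[:,0]<.72)&(abs(P[:,1])<.15)
    for n,lo,hi in [('yel',20,35),('blue',100,130),('red',0,8)]:
        m=s&(col[:,0]>=lo)&(col[:,0]<=hi)&(col[:,1]>100); Q=P[m]; print(c,n,m.sum(),np.round((Q.min(0)+Q.max(0))/2,4),np.round(np.ptp(Q,axis=0),3))
    # bay walls
    s=(P[:,2]>.026)&(P[:,2]<.05)&(P[:,0]>.48)&(P[:,0]<.76)&(abs(P[:,1]+.02)<.16)&(col[:,1]<60)
    r=cv2.minAreaRect(P[s][:,:2].astype(np.float32)); print(c,'bay',s.sum(),r)
    M=np.load(f'pics/{c}_mat.npy'); Q=cloud(c,d,M); print('mat',cv2.minAreaRect(Q[:,:2].astype(np.float32)))
go(.588,-.028,.226)
E
```

```text
top yel 217 [ 0.5904 -0.0295  0.1245] [0.032 0.03  0.011]
top blue 212 [0.6304 0.0387 0.124 ] [0.033 0.03  0.012]
top red 218 [ 0.6557 -0.077   0.1246] [0.032 0.032 0.011]
top bay 606 ((0.6408368945121765, -0.020671069622039795), (0.22304314374923706, 0.19924430549144745), 12.380193710327148)
mat ((0.48317351937294006, 0.3571056127548218), (0.12215929478406906, 0.24979452788829803), 88.94441223144531)
side yel 147 [ 0.5886 -0.0303  0.1229] [0.032 0.035 0.009]
side blue 148 [0.6303 0.0379 0.1229] [0.034 0.033 0.009]
side red 121 [ 0.654  -0.0777  0.1227] [0.031 0.036 0.009]
side bay 370 ((0.6400020718574524, -0.02053602784872055), (0.2222220003604889, 0.20361560583114624), 12.835915565490723)
mat ((0.4852389693260193, 0.3562428057193756), (0.12279476225376129, 0.25428637862205505), 88.55280303955078)
t 1.35 pos [0.1375 0.6097 0.2268] jawang 77.29 turn_z -25.21 tilt deg [ 0.01  0.   -0.  ] w 0.092 F [0.3 0.7 0.6] q [-1.45  0.43  0.03  1.57 -0.01  1.13 -0.08]
  shift mm now-axes [-579.8 -523.     0.7]  after-turn axes [-3.018e+02 -7.201e+02  7.000e-01]
```

```bash
python3 -m pendant '[[[-0.043,-0.039,0],[0,0,0],0.06],[[-0.043,-0.039,0],[0,0,0],0.06],[[-0.043,-0.039,0],[0,0,0],0.06],[[-0.043,-0.039,0],[0,0,0],0.06],[[-0.043,-0.039,0],[0,0,0],0.06],[[-0.043,-0.039,0],[0,0,0],0.06],[[-0.043,-0.039,0],[0,0,0],0.06],[[-0.043,-0.039,0],[0,0,0],0.06],[[-0.043,-0.039,0],[0,0,0],0.06],[[-0.043,-0.039,0],[0,0,0],0.06]]' 25; python3 -c "
from h import *
go(.5895,-.0298,.2)"
```

```text
clock: 2.6
position: [0.4722, 0.1331, 0.2271]
ee_rot: [0.347, 3.121, 0.001]
force: [1.5, 1.5, 0.9]
width: 0.653
t 2.6 pos [0.4722 0.1331 0.2271] jawang 77.3 turn_z -25.2 tilt deg [ 0.05  0.04 -0.  ] w 0.06 F [1.5 1.5 0.9] q [-0.65  0.21  0.32  1.91 -0.08  1.03  1.05]
  shift mm now-axes [-150.3 -133.2   27.1]  after-turn axes [ -79.3 -184.5   27. ]
```

```bash
python3 -m pendant '[[[-0.0375,-0.0333,0.007],[0,0,0],0.06],[[-0.0375,-0.0333,0.007],[0,0,0],0.06],[[-0.0375,-0.0333,0.007],[0,0,0],0.06],[[-0.0375,-0.0333,0.006],[0,0,0],0.06],[[0,0,0],[0,0,-8.4],0.06],[[0,0,0],[0,0,-8.4],0.06],[[0,0,0],[0,0,-8.4],0.06],[[0,0,0],[0,0,0],0.06]]' 25; python3 -c "
from h import *
go(.5895,-.0298,.2); save('wrist','w1'); go(.5895,-.0298,.087)"
```

```text
clock: 3.6
position: [0.5882, -0.0284, 0.1998]
ee_rot: [-0.34, 3.123, 0.0]
force: [-0.9, -0.3, -0.0]
width: 0.653
t 3.6 pos [ 0.5882 -0.0284  0.1998] jawang 102.43 turn_z -0.07 tilt deg [ 0.02  0.01 -0.  ] w 0.0599 F [-0.9 -0.3 -0. ] q [-0.25  0.4   0.28  1.72 -0.13  1.04  1.87]
  shift mm now-axes [-1.  -1.6 -0.2]  after-turn axes [-1.  -1.6 -0.2]
t 3.65 pos [ 0.5882 -0.0284  0.1998] jawang 102.3 turn_z -0.2 tilt deg [ 0.01  0.01 -0.  ] w 0.0602 F [-0.3  1.1  0.6] q [-0.25  0.4   0.28  1.72 -0.13  1.04  1.87]
  shift mm now-axes [ -1.   -1.7 112.8]  after-turn axes [ -1.   -1.7 112.8]
```

View pics/w1.png

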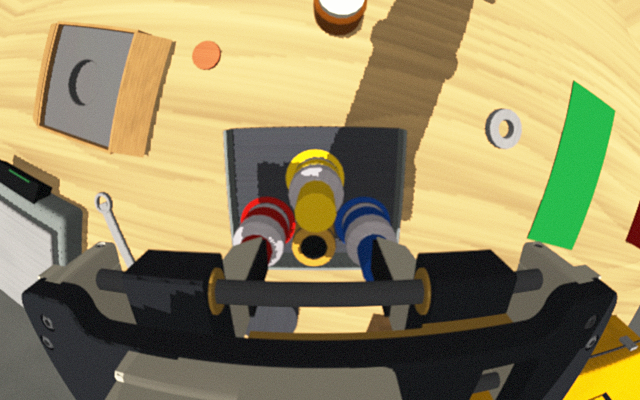

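The wrist picture shows the yellow cap centred between the fingers at (316,205). Descending to grip it.

```bash
python3 -m pendant '[[[-0.001,-0.0016,0.03],[0,0,0],0.06],[[0,0,0.03],[0,0,0],0.06],[[0,0,0.03],[0,0,0],0.06],[[0,0,0.023],[0,0,0],0.06],[[0,0,0],[0,0,0],0.06],[[0,0,0],[0,0,0],0.03],[[0,0,0],[0,0,0],0.03],[[0,0,0],[0,0,0],0.025],[[0,0,0],[0,0,0],0.025]]' 25; python3 -c "
from h import *
go(.5895,-.0298,.24)"
```

```text
clock: 4.78
position: [0.5901, -0.0298, 0.0874]
ee_rot: [-0.341, 3.122, -0.0]
force: [-0.7, -0.9, 4.7]
width: 0.369
t 4.78 pos [ 0.5901 -0.0298  0.0874] jawang 102.47 turn_z -0.03 tilt deg [-0.02  0.08  0.  ] w 0.0339 F [-0.7 -0.9  4.7] q [-0.21  0.53  0.25  1.83 -0.17  0.8   1.91]
  shift mm now-axes [ 3.000e-01  1.000e-01 -1.526e+02]  after-turn axes [ 3.000e-01  1.000e-01 -1.526e+02]
```

```bash
python3 -m pendant '[[[0,0,-0.01],[0,0,0],0.025],[[0,0,-0.03],[0,0,0],0.025],[[0,0,-0.04],[0,0,0],0.025],[[0,0,-0.04],[0,0,0],0.025],[[0,0,-0.03],[0,0,0],0.025],[[0,0,0],[0,0,0],0.025]]' 35; python3 -c "
from h import *
go(.408,.356,.237)"
```

```text
clock: 5.52
position: [0.5906, -0.0297, 0.2392]
ee_rot: [-0.341, 3.119, -0.0]
force: [0.3, 0.3, -4.1]
width: 0.363
t 5.53 pos [ 0.5906 -0.0297  0.2392] jawang 102.48 turn_z -0.02 tilt deg [-0.03  0.24  0.  ] w 0.0333 F [ 0.3  0.3 -4.1] q [-0.25  0.37  0.3   1.66 -0.12  1.12  1.86]
  shift mm now-axes [ 94.9 416.1   1.6]  after-turn axes [ 94.7 416.1   1.6]
```

```bash
python3 -m pendant '[[[0.005,0.022,0],[0,0,0],0.025],[[0.0103,0.045,0],[0,0,0],0.025],[[0.0103,0.045,0],[0,0,0],0.025],[[0.0103,0.045,0],[0,0,0],0.025],[[0.0103,0.045,0],[0,0,0],0.025],[[0.0103,0.045,0],[0,0,0],0.025],[[0.0103,0.045,0],[0,0,0],0.025],[[0.0103,0.045,0],[0,0,0],0.025],[[0.0103,0.045,0],[0,0,0],0.025],[[0.0076,0.034,0],[0,0,0],0.025]]' 35; python3 -m pendant '[[[0,0,0.02],[0,0,0],0.025],[[0,0,0.04],[0,0,0],0.025],[[0,0,0.04],[0,0,0],0.025],[[0,0,0.03],[0,0,0],0.025],[[0,0,0],[0,0,0],0.025]]' 35; python3 -c "
from h import *
go(.408,.356,.0825); save('side','s1')"
```

```text
clock: 6.78
position: [0.4046, 0.3572, 0.2351]
ee_rot: [0.344, -3.12, 0.002]
force: [0.5, -0.2, -4.0]
width: 0.363
clock: 7.4
position: [0.4046, 0.3539, 0.1037]
ee_rot: [0.341, -3.118, 0.007]
force: [-0.4, -0.5, -2.4]
width: 0.364
t 7.4 pos [0.4046 0.3539 0.1037] jawang 102.49 turn_z -0.01 tilt deg [-0.23 -0.33  0.  ] w 0.0334 F [-0.4 -0.5 -2.4] q [-0.88  0.44  0.09  1.93 -0.05  0.79  1.02]
  shift mm now-axes [-3.9  1.4 21.2]  after-turn axes [-3.9  1.4 21.2]
```

View pics/s1.png

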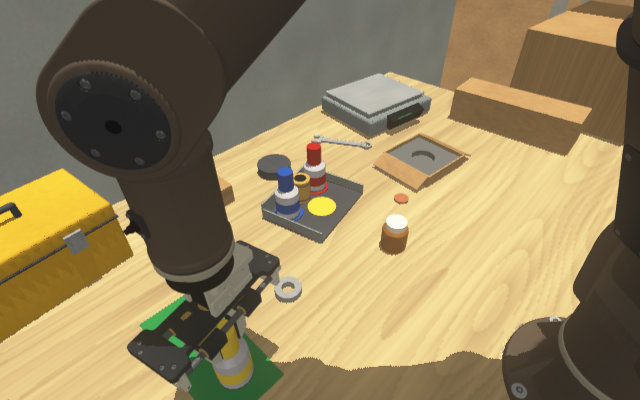

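The side view shows the yellow can held upright over the near end of the mat. Lowering it now.

```bash
python3 -m pendant '[[[-0.003,0.001,0.008],[0,0,0],0.025],[[0,0,0.007],[0,0,0],0.025],[[0,0,0.0055],[0,0,0],0.025],[[0,0,0],[0,0,0],0.025]]' 35; python3 -c "
from h import *
go(.408,.356,.0825)"
```

```text
clock: 7.95
position: [0.4093, 0.3574, 0.086]
ee_rot: [0.342, -3.122, 0.001]
force: [0.2, -0.4, -3.7]
width: 0.364
t 7.95 pos [0.4093 0.3574 0.086 ] jawang 102.49 turn_z -0.01 tilt deg [-0.02 -0.03  0.  ] w 0.0334 F [ 0.2 -0.4 -3.7] q [-0.88  0.47  0.09  1.93 -0.06  0.74  1.03]
  shift mm now-axes [ 1.5 -1.1  3.5]  after-turn axes [ 1.5 -1.1  3.5]
```

```bash
python3 -m pendant '[[[0,0,0.002],[0,0,0],0.025],[[0,0,0.0015],[0,0,0],0.025],[[0,0,0],[0,0,0],0.025]]' 35; python3 -c "
from h import *
go(.408,.356,.0825)"
```

```text
clock: 8.32
position: [0.4095, 0.3576, 0.0827]
ee_rot: [0.342, -3.123, 0.0]
force: [0.5, 0.1, -3.7]
width: 0.362
t 8.32 pos [0.4095 0.3576 0.0827] jawang 102.49 turn_z -0.01 tilt deg [-0. -0.  0.] w 0.0332 F [ 0.5  0.1 -3.7] q [-0.88  0.47  0.09  1.94 -0.06  0.74  1.03]
  shift mm now-axes [ 1.8 -1.2  0.2]  after-turn axes [ 1.8 -1.2  0.2]
```

```bash
python3 -m pendant '[[[0,0,0.001],[0,0,0],0.025],[[0,0,0],[0,0,0],0.025]]' 35;
```

```text
clock: 8.57
position: [0.4098, 0.3577, 0.0825]
ee_rot: [-0.341, 3.122, 0.001]
force: [-1.5, -2.4, 4.9]
width: 0.364
```

```bash
python3 -m pendant '[[[0,0,0],[0,0,0],0.06],[[0,0,0],[0,0,0],0.06],[[0,0,0],[0,0,0],0.06],[[0,0,-0.02],[0,0,0],0.06],[[0,0,-0.05],[0,0,0],0.06],[[0,0,-0.05],[0,0,0],0.06],[[0,0,-0.02],[0,0,0],0.06]]' 25; python3 -c "
from h import *
go(.630,.038,.225)"
```

```text
clock: 9.45
position: [0.4105, 0.3585, 0.2249]
ee_rot: [-0.341, 3.12, 0.005]
force: [0.3, -0.7, -0.9]
width: 0.655
t 9.45 pos [0.4105 0.3585 0.2249] jawang 102.48 turn_z -0.02 tilt deg [ 0.15  0.21 -0.  ] w 0.0601 F [ 0.3 -0.7 -0.9] q [-0.9   0.3   0.11  1.78 -0.04  1.05  1.01]
  shift mm now-axes [-145.  -360.4   -0.5]  after-turn axes [-144.9 -360.4   -0.5]
```

```bash
python3 -m pendant '[[[-0.0181,-0.045,0],[0,0,0],0.06],[[-0.0181,-0.045,0],[0,0,0],0.06],[[-0.0181,-0.045,0],[0,0,0],0.06],[[-0.0181,-0.045,0],[0,0,0],0.06],[[-0.0181,-0.045,0],[0,0,0],0.06],[[-0.0181,-0.045,0],[0,0,0],0.06],[[-0.0181,-0.045,0],[0,0,0],0.06],[[-0.0181,-0.045,0],[0,0,0],0.06],[[0,0,0],[0,0,0],0.06]]' 25; python3 -c "
from h import *
go(.630,.038,.087)"
```

```text
clock: 10.58
position: [0.6302, 0.0322, 0.2215]
ee_rot: [-0.331, 3.124, -0.004]
force: [1.0, 1.0, 0.5]
width: 0.649
t 10.57 pos [0.6302 0.0322 0.2215] jawang 102.11 turn_z -0.39 tilt deg [-0.16  0.01  0.  ] w 0.0596 F [1.  1.  0.5] q [-0.31  0.45  0.25  1.58 -0.12  1.13  1.75]
  shift mm now-axes [ -1.    6.  134.5]  after-turn axes [ -1.1   6.  134.5]
```

```bash
python3 -m pendant '[[[0,0,0.03],[0,0,0],0.06],[[0,0,0.03],[0,0,0],0.06],[[0,0,0.02],[0,0,0],0.06],[[0,0,0],[0,0,0],0.06]]' 25; python3 -c "
from h import *
go(.630,.038,.087)"
```

```text
clock: 11.08
position: [0.6272, 0.0383, 0.1402]
ee_rot: [0.343, -3.119, -0.001]
force: [-0.2, -0.5, 0.3]
width: 0.651
t 11.07 pos [0.6272 0.0383 0.1402] jawang 102.54 turn_z 0.04 tilt deg [ 0.04 -0.19  0.  ] w 0.0598 F [-0.2 -0.5  0.3] q [-0.3   0.52  0.23  1.68 -0.14  0.96  1.77]
  shift mm now-axes [-2.8 -0.9 53.2]  after-turn axes [-2.8 -0.9 53.2]
```

```bash
python3 -m pendant '[[[-0.002,-0.0005,0.025],[0,0,0],0.06],[[0,0,0.02],[0,0,0],0.06],[[0,0,0.008],[0,0,0],0.06],[[0,0,0],[0,0,0],0.06],[[0,0,0],[0,0,0],0.03],[[0,0,0],[0,0,0],0.025],[[0,0,0],[0,0,0],0.025],[[0,0,0],[0,0,0],0.025]]' 25; python3 -c "
from h import *
go(.630,.038,.24)"
```

```text
clock: 12.08
position: [0.6311, 0.0374, 0.0891]
ee_rot: [-0.341, 3.122, 0.0]
force: [-0.7, 0.0, 2.5]
width: 0.365
t 12.07 pos [0.6311 0.0374 0.0891] jawang 102.48 turn_z -0.02 tilt deg [-0.    0.04  0.  ] w 0.0335 F [-0.7  0.   2.5] q [-0.29  0.58  0.22  1.72 -0.16  0.86  1.78]
  shift mm now-axes [   0.8    0.9 -150.9]  after-turn axes [   0.8    0.9 -150.9]
```

```bash
python3 -m pendant '[[[0,0,-0.01],[0,0,0],0.025],[[0,0,-0.03],[0,0,0],0.025],[[0,0,-0.04],[0,0,0],0.025],[[0,0,-0.04],[0,0,0],0.025],[[0,0,-0.03],[0,0,0],0.025],[[0,0,0],[0,0,0],0.025]]' 35; python3 -c "
from h import *
go(.485,.357,.239)"
```

```text
clock: 12.82
position: [0.632, 0.0373, 0.2414]
ee_rot: [-0.341, 3.118, 0.0]
force: [0.5, 0.4, -4.3]
width: 0.364
t 12.82 pos [0.632  0.0373 0.2414] jawang 102.48 turn_z -0.02 tilt deg [-0.02  0.26  0.  ] w 0.0334 F [ 0.5  0.4 -4.3] q [-0.32  0.44  0.25  1.55 -0.12  1.16  1.75]
  shift mm now-axes [ 74.4 343.9   2. ]  after-turn axes [ 74.3 343.9   2. ]
```

```bash
python3 -m pendant '[[[0.0045,0.022,0],[0,0,0],0.025],[[0.0095,0.044,0],[0,0,0],0.025],[[0.0095,0.044,0],[0,0,0],0.025],[[0.0095,0.044,0],[0,0,0],0.025],[[0.0095,0.044,0],[0,0,0],0.025],[[0.0095,0.044,0],[0,0,0],0.025],[[0.0095,0.044,0],[0,0,0],0.025],[[0.0095,0.044,0],[0,0,0],0.025],[[0.0035,0.014,0],[0,0,0],0.025],[[0,0,0],[0,0,0],0.025]]' 35; python3 -m pendant '[[[0,0,0.03],[0,0,0],0.025],[[0,0,0.04],[0,0,0],0.025],[[0,0,0.04],[0,0,0],0.025],[[0,0,0.03],[0,0,0],0.025],[[0,0,0],[0,0,0],0.025],[[0,0,0],[0,0,0],0.025]]' 35; python3 -c "
from h import *
go(.485,.357,.0841)"
```

```text
clock: 14.08
position: [0.4826, 0.3575, 0.2374]
ee_rot: [0.345, -3.121, 0.002]
force: [-0.1, -0.8, -4.1]
width: 0.365
clock: 14.82
position: [0.4849, 0.3564, 0.0998]
ee_rot: [-0.339, 3.122, 0.0]
force: [-0.8, 0.6, -2.6]
width: 0.363
t 14.82 pos [0.4849 0.3564 0.0998] jawang 102.4 turn_z -0.1 tilt deg [ 0.    0.07 -0.  ] w 0.0333 F [-0.8  0.6 -2.6] q [-0.82  0.53  0.13  1.78 -0.09  0.84  1.15]
  shift mm now-axes [-0.2  0.6 15.7]  after-turn axes [-0.2  0.6 15.7]
```

```bash
python3 -m pendant '[[[0,0,0.008],[0,0,0],0.025],[[0,0,0.005],[0,0,0],0.025],[[0,0,0.003],[0,0,0],0.025],[[0,0,0.001],[0,0,0],0.025],[[0,0,0],[0,0,0],0.025]]' 35; python3 -c "
from h import *
go(.485,.357,.0841)"
```

```text
clock: 15.45
position: [0.4842, 0.3572, 0.084]
ee_rot: [-0.341, 3.122, 0.002]
force: [-4.6, -4.3, 19.2]
width: 0.366
t 15.45 pos [0.4842 0.3572 0.084 ] jawang 102.47 turn_z -0.03 tilt deg [ 0.05  0.09 -0.  ] w 0.0336 F [-4.6 -4.3 19.2] q [-0.81  0.54  0.13  1.79 -0.09  0.81  1.15]
  shift mm now-axes [-0.7 -0.4 -0.1]  after-turn axes [-0.7 -0.4 -0.1]
```

```bash
python3 -m pendant '[[[0,0,-0.001],[0,0,0],0.06],[[0,0,0],[0,0,0],0.06],[[0,0,0],[0,0,0],0.06],[[0,0,-0.02],[0,0,0],0.06],[[0,0,-0.05],[0,0,0],0.06],[[0,0,-0.05],[0,0,0],0.06],[[0,0,-0.02],[0,0,0],0.06],[[0,0,0],[0,0,0],0.06]]' 25; python3 -c "
from h import *
go(.655,-.0773,.225)"
```

```text
clock: 16.45
position: [0.4844, 0.3578, 0.2242]
ee_rot: [-0.342, 3.12, 0.003]
force: [0.2, 0.7, 0.2]
width: 0.653
t 16.45 pos [0.4844 0.3578 0.2242] jawang 102.49 turn_z -0.01 tilt deg [ 0.1   0.16 -0.  ] w 0.06 F [0.2 0.7 0.2] q [-0.84  0.4   0.16  1.65 -0.07  1.1   1.13]
  shift mm now-axes [ -72.5 -461.7   -1.3]  after-turn axes [ -72.4 -461.7   -1.3]
```

```bash
python3 -m pendant '[[[-0.0081,-0.0513,0],[0,0,0],0.06],[[-0.0081,-0.0513,0],[0,0,0],0.06],[[-0.0081,-0.0513,0],[0,0,0],0.06],[[-0.0081,-0.0513,0],[0,0,0],0.06],[[-0.0081,-0.0513,0],[0,0,0],0.06],[[-0.0081,-0.0513,0],[0,0,0],0.06],[[-0.0081,-0.0513,0],[0,0,0],0.06],[[-0.0081,-0.0513,0],[0,0,0],0.06],[[-0.0081,-0.0513,0],[0,0,0],0.06],[[0,0,0],[0,0,0],0.06]]' 25; python3 -m pendant '[[[0,0,0.03],[0,0,0],0.06],[[0,0,0.03],[0,0,0],0.06],[[0,0,0.02],[0,0,0],0.06],[[0,0,0],[0,0,0],0.06],[[0,0,0],[0,0,0],0.06]]' 25; python3 -c "
from h import *
go(.655,-.0773,.087)"
```

```text
clock: 17.7
position: [0.6543, -0.084, 0.2206]
ee_rot: [0.33, -3.121, 0.005]
force: [-0.2, 0.1, -1.0]
width: 0.653
clock: 18.32
position: [0.6548, -0.0774, 0.1429]
ee_rot: [-0.342, 3.123, 0.0]
force: [0.1, -0.5, 0.4]
width: 0.653
t 18.32 pos [ 0.6548 -0.0774  0.1429] jawang 102.52 turn_z 0.02 tilt deg [ 0.01  0.   -0.  ] w 0.06 F [ 0.1 -0.5  0.4] q [-0.13  0.57  0.26  1.6  -0.16  1.    1.97]
  shift mm now-axes [-0.3  0.  55.9]  after-turn axes [-0.3  0.  55.9]
```

```bash
python3 -m pendant '[[[0,0,0.025],[0,0,0],0.06],[[0,0,0.022],[0,0,0],0.06],[[0,0,0.008],[0,0,0],0.06],[[0,0,0],[0,0,0],0.06],[[0,0,0],[0,0,0],0.03],[[0,0,0],[0,0,0],0.025],[[0,0,0],[0,0,0],0.025],[[0,0,0],[0,0,0],0.025]]' 25; python3 -c "
from h import *
go(.655,-.0773,.24)"; python3 -m pendant '[[[0,0,-0.01],[0,0,0],0.025],[[0,0,-0.03],[0,0,0],0.025],[[0,0,-0.04],[0,0,0],0.025],[[0,0,-0.04],[0,0,0],0.025],[[0,0,-0.03],[0,0,0],0.025],[[0,0,0],[0,0,0],0.025]]' 35; python3 -c "
from h import *
go(.561,.355,.239)"
```

```text
clock: 19.32
position: [0.655, -0.078, 0.0882]
ee_rot: [-0.341, 3.122, -0.0]
force: [0.2, -0.4, 2.3]
width: 0.363
t 19.32 pos [ 0.655  -0.078   0.0882] jawang 102.48 turn_z -0.02 tilt deg [-0.01  0.05  0.  ] w 0.0334 F [ 0.2 -0.4  2.3] q [-0.12  0.63  0.24  1.64 -0.18  0.89  1.98]
  shift mm now-axes [  -0.3    0.6 -151.8]  after-turn axes [  -0.3    0.6 -151.8]
clock: 20.08
position: [0.6558, -0.0782, 0.2405]
ee_rot: [-0.341, 3.118, -0.001]
force: [0.5, 0.3, -3.9]
width: 0.36
t 20.07 pos [ 0.6558 -0.0782  0.2405] jawang 102.48 turn_z -0.02 tilt deg [-0.07  0.25  0.  ] w 0.0331 F [ 0.5  0.3 -3.9] q [-0.14  0.49  0.28  1.48 -0.14  1.19  1.95]
  shift mm now-axes [ -1.  443.4   1. ]  after-turn axes [ -1.2 443.4   1. ]
```

```bash
python3 -m pendant '[[[0,0.03,0],[0,0,0],0.025],[[0,0.05,0],[0,0,0],0.025],[[0,0.055,0],[0,0,0],0.025],[[0,0.055,0],[0,0,0],0.025],[[0,0.055,0],[0,0,0],0.025],[[0,0.055,0],[0,0,0],0.025],[[0,0.055,0],[0,0,0],0.025],[[0,0.05,0],[0,0,0],0.025],[[0,0.038,0],[0,0,0],0.025],[[0,0,0],[0,0,0],0.025]]' 35; python3 -m pendant '[[[-0.001,0,0.03],[0,0,0],0.025],[[0,0,0.04],[0,0,0],0.025],[[0,0,0.04],[0,0,0],0.025],[[0,0,0.03],[0,0,0],0.025],[[0,0,0],[0,0,0],0.025],[[0,0,0],[0,0,0],0.025]]' 35; python3 -c "
from h import *
go(.561,.355,.0832)"
```

```text
clock: 21.32
position: [0.5557, 0.359, 0.2354]
ee_rot: [0.351, -3.118, -0.001]
force: [-0.0, -0.2, -4.0]
width: 0.365
clock: 22.08
position: [0.5605, 0.3545, 0.0985]
ee_rot: [-0.341, 3.122, 0.0]
force: [0.5, 0.1, -3.1]
width: 0.364
t 22.07 pos [0.5605 0.3545 0.0985] jawang 102.45 turn_z -0.05 tilt deg [-0.    0.04  0.  ] w 0.0335 F [ 0.5  0.1 -3.1] q [-0.75  0.61  0.17  1.62 -0.12  0.92  1.25]
  shift mm now-axes [-0.6  0.4 15.3]  after-turn axes [-0.6  0.4 15.3]
```

```bash
python3 -m pendant '[[[0,0,0.008],[0,0,0],0.025],[[0,0,0.005],[0,0,0],0.025],[[0,0,0.002],[0,0,0],0.025],[[0,0,0.001],[0,0,0],0.025],[[0,0,0],[0,0,0],0.025]]' 35; python3 -c "
from h import *
go(.561,.355,.0832)"; python3 -m pendant '[[[0,0,0],[0,0,0],0.06],[[0,0,0],[0,0,0],0.06],[[0,0,0],[0,0,0],0.06],[[0,0,-0.02],[0,0,0],0.06],[[0,0,-0.05],[0,0,0],0.06],[[0,0,-0.05],[0,0,0],0.06],[[0,0,-0.02],[0,0,0],0.085],[[0,0,0],[0,0,0],0.085]]' 25; python3 -c "
from h import *
go(.6455,-.0207,.225)"
```

```text
clock: 22.7
position: [0.5601, 0.3548, 0.0832]
ee_rot: [-0.341, 3.122, 0.001]
force: [-1.8, -2.7, 6.9]
width: 0.365
t 22.7 pos [0.5601 0.3548 0.0832] jawang 102.48 turn_z -0.02 tilt deg [ 0.03  0.05 -0.  ] w 0.0335 F [-1.8 -2.7  6.9] q [-0.75  0.63  0.16  1.63 -0.13  0.89  1.25]
  shift mm now-axes [-0.9 -0.  -0. ]  after-turn axes [-0.9 -0.  -0. ]
clock: 23.7
position: [0.5607, 0.3554, 0.2235]
ee_rot: [-0.341, 3.12, 0.003]
force: [0.1, -0.2, -0.1]
width: 0.822
t 23.7 pos [0.5607 0.3554 0.2235] jawang 102.49 turn_z -0.01 tilt deg [ 0.09  0.19 -0.  ] w 0.0755 F [ 0.1 -0.2 -0.1] q [-0.77  0.5   0.19  1.49 -0.1   1.16  1.23]
  shift mm now-axes [  -1.4 -385.5   -2. ]  after-turn axes [  -1.4 -385.5   -2. ]
```

Moving halfway to the bay, then looking at everything again: pads, coupling, carton pocket and cans.

```bash
python3 -m pendant '[[[0,-0.05,0],[0,0,0],0.08],[[0,-0.05,0],[0,0,0],0.08],[[0,-0.05,0],[0,0,0],0.08],[[0,0,0],[0,0,0],0.08]]' 25; python3 - <<'E'
from h import *
for c in ['top','side']:
    im,d=save(c,c+'2'); hsv=cv2.cvtColor(im,cv2.COLOR_RGB2HSV)
    P=cloud(c,d,np.ones_like(d,bool)); v,u=np.nonzero(d>0); col=hsv[v,u]
    for n,lo,hi in [('yel',20,35),('blue',100,130),('red',0,8)]:
        k=(col[:,0]>=lo)&(col[:,0]<=hi)&(col[:,1]>110)
        m=k&(P[:,2]>.11)&(P[:,2]<.135)&(abs(P[:,0]-.48)<.2)&(abs(P[:,1]-.357)<.06)
        Q=P[m]; print(c,'can',n,m.sum(), *( [np.round((Q.min(0)+Q.max(0))/2,4),np.round(np.ptp(Q,axis=0),3)] if m.sum() else []))
        m=k&(P[:,2]<.014)&(P[:,2]>.002)&(P[:,0]>.53)&(P[:,0]<.71)&(abs(P[:,1]+.02)<.12)
        Q=P[m]; 
        if m.sum()>5: print(c,'pad',n,m.sum(),np.round((Q.min(0)+Q.max(0))/2,4),'circ',np.round(np.array(cv2.minEnclosingCircle(Q[:,:2].astype(np.float32))[0]),4),np.round(np.ptp(Q,axis=0),3), 'medz',np.median(Q[:,2]))
    m=(P[:,2]>.058)&(P[:,2]<.08)&(abs(P[:,0]-.645)<.05)&(abs(P[:,1]+.02)<.05); Q=P[m]
    if len(Q): print(c,'coupling',len(Q),np.round((Q.min(0)+Q.max(0))/2,4),np.round(np.ptp(Q,axis=0),3))
    # carton pocket: floor points
    m=(P[:,2]<.012)&(P[:,2]>.002)&(abs(P[:,0]-.52)<.04)&(abs(P[:,1]+.357)<.04); Q=P[m]
    if len(Q)>5: print(c,'pocket',len(Q),'circ',cv2.minEnclosingCircle(Q[:,:2].astype(np.float32)),np.median(Q[:,2]))
    m=(P[:,2]<.036)&(P[:,2]>.028)&(abs(P[:,0]-.52)<.12)&(abs(P[:,1]+.357)<.13); Q=P[m]
    print(c,'walls',cv2.minAreaRect(Q[:,:2].astype(np.float32)))
go(.6455,-.0207,.225)
E
```

```text
clock: 24.2
position: [0.5931, 0.2022, 0.2204]
ee_rot: [0.33, -3.123, 0.005]
force: [-0.7, -0.1, -0.0]
width: 0.872
top can yel 0
top pad yel 718 [ 0.6194 -0.0576  0.0083] circ [ 0.6194 -0.0423] [0.177 0.163 0.011] medz 0.008533536553864296
top can blue 44 [0.4835 0.3437 0.1178] [0.026 0.008 0.015]
top pad blue 694 [0.6314 0.0363 0.0084] circ [0.6333 0.0345] [0.068 0.067 0.01 ] medz 0.00858874108597818
top can red 31 [0.5507 0.3455 0.1179] [0.012 0.012 0.014]
top pad red 652 [ 0.6559 -0.0771  0.0086] circ [ 0.6571 -0.0763] [0.066 0.063 0.009] medz 0.008593574725658415
top coupling 360 [ 0.6469 -0.0206  0.0656] [0.045 0.043 0.015]
top pocket 524 circ ((0.5191002488136292, -0.3630051910877228), 0.030478181317448616) 0.00698528592237363
top walls ((0.5191891193389893, -0.35868412256240845), (0.18795959651470184, 0.15642957389354706), 83.820068359375)
side can yel 529 [0.4092 0.3578 0.1165] [0.034 0.033 0.013]
side pad yel 468 [ 0.6296 -0.0505  0.0085] circ [ 0.6317 -0.0591] [0.148 0.104 0.009] medz 0.007609588674537093
side can blue 433 [0.4827 0.3572 0.1165] [0.034 0.033 0.013]
side pad blue 361 [0.633  0.0304 0.0083] circ [0.6332 0.035 ] [0.07  0.059 0.007] medz 0.0077956145754289885
side can red 373 [0.5611 0.3557 0.1169] [0.035 0.032 0.014]
side pad red 258 [ 0.6545 -0.0822  0.0083] circ [ 0.6532 -0.0812] [0.064 0.068 0.007] medz 0.007801383987088184
side coupling 239 [ 0.6452 -0.0198  0.0641] [0.044 0.046 0.012]
side pocket 157 circ ((0.5223148465156555, -0.37122973799705505), 0.028974054381251335) 0.006967312001082804
side walls ((0.5171076655387878, -0.35816025733947754), (0.18203340470790863, 0.15950967371463776), 84.13024139404297)
t 24.3 pos [0.5917 0.208  0.2204] jawang 102.42 turn_z -0.08 tilt deg [ 0.   -0.11  0.  ] w 0.0801 F [0.6 1.4 0.9] q [-0.57  0.45  0.22  1.59 -0.1   1.12  1.46]
  shift mm now-axes [  -3.3 -235.    -4.6]  after-turn axes [  -3.  -235.    -4.6]
```

```bash
python3 -c "
import cv2
a=cv2.imread('pics/top2.png'); cv2.imwrite('pics/top2c.png',cv2.resize(a[90:300,120:540],None,fx=1.9,fy=1.9))"
```

```text
(no output)
```

View pics/top2c.png

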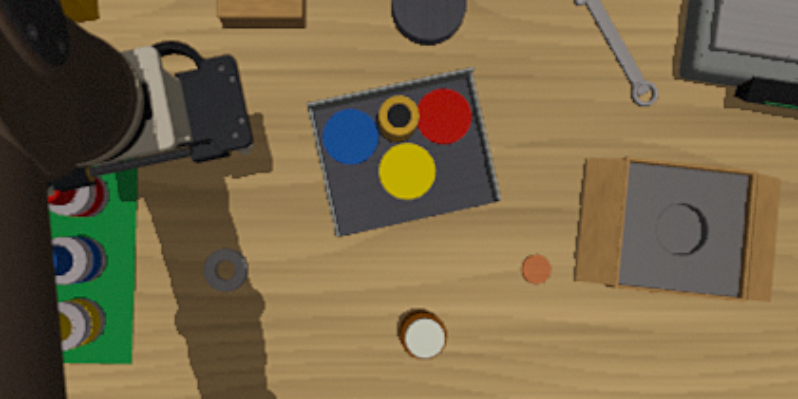

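View pics/side2.png

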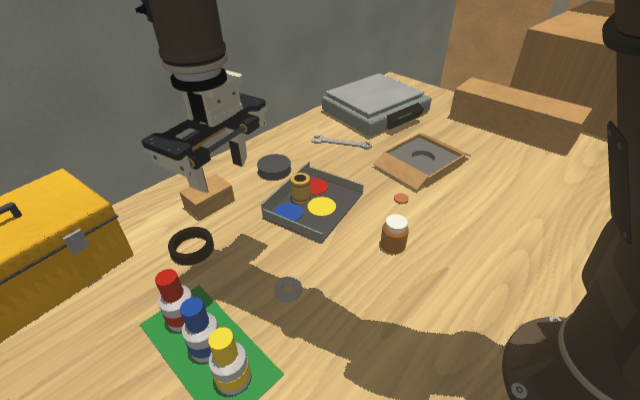

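All three cans stand upright on the mat, and the pads, coupling and carton (pocket about (682,229) in the crop) are in clear view. I'll refine the pad and pocket centres.

```bash
cat > pads.py <<'E'
from h import *
def lcc(m):
    n,l,s,_=cv2.connectedComponentsWithStats(m.astype(np.uint8)); k=1+np.argmax(s[1:,4]); return l==k
for c in ['top','side']:
    im,d=arm.get_image(c); hsv=cv2.cvtColor(im,cv2.COLOR_RGB2HSV)
    vv,uu=np.indices(d.shape); t,dr=ray(c,uu.ravel(),vv.ravel()); Rw,_,_=ext(c)
    P=(t+dr*(d.ravel()/(dr@Rw[:,2]))[:,None]).reshape(*d.shape,3)
    for n,lo,hi,near in [('yel',20,35,(.589,-.03)),('blue',100,130,(.63,.037)),('red',0,8,(.655,-.077))]:
        k=(hsv[...,0]>=lo)&(hsv[...,0]<=hi)&(hsv[...,1]>110)&(np.hypot(P[...,0]-near[0],P[...,1]-near[1])<.05)&(P[...,2]<.015)&(P[...,2]>.001)
        k=lcc(k); v,u=np.nonzero(k); Q=onz(c,u,v,.008); h=cv2.convexHull(Q[:,:2].astype(np.float32))
        e=cv2.fitEllipse(h)
        print(c,n,k.sum(),'mean',np.round(Q[:,:2].mean(0),4),'mid',np.round((Q.min(0)+Q.max(0))[:2]/2,4),'ell',np.round(e[0],4),np.round(e[1],4))
    k=(P[...,2]<.018)&(np.hypot(P[...,0]-.519,P[...,1]+.359)<.06); k=lcc(k); v,u=np.nonzero(k); Q=onz(c,u,v,.022); h=cv2.convexHull(Q[:,:2].astype(np.float32))
    e=cv2.fitEllipse(h); print(c,'pocket',k.sum(),'mean',np.round(Q[:,:2].mean(0),4),np.round(e[0],4),np.round(e[1],4))
E
python3 pads.py
```

```text
top yel 707 mean [ 0.5892 -0.0313] mid [ 0.5897 -0.0318] ell [ 0.5892 -0.0314] [0.0685 0.0689]
top blue 694 mean [0.6315 0.0373] mid [0.6314 0.0362] ell [0.6315 0.0371] [0.0676 0.0682]
top red 654 mean [ 0.6565 -0.0769] mid [ 0.6571 -0.0783] ell [ 0.6567 -0.0766] [0.0664 0.0686]
top pocket 554 mean [ 0.5186 -0.359 ] [ 0.5187 -0.3594] [0.059  0.0604]
side yel 454 mean [ 0.5899 -0.0322] mid [ 0.592  -0.0325] ell [ 0.5917 -0.0327] [0.0687 0.0736]
side blue 359 mean [0.6322 0.0306] mid [0.6319 0.0302] ell [0.632  0.0324] [0.0586 0.0688]
side red 258 mean [ 0.65   -0.0838] mid [ 0.6548 -0.0808] ell [ 0.6521 -0.0832] [0.0518 0.0711]
side pocket 196 mean [ 0.5149 -0.357 ] [ 0.5157 -0.3583] [0.0554 0.0586]
```

```bash
python3 -m pendant '[[[-0.0005,-0.047,0],[0,0,0],0.08],[[-0.0005,-0.047,0],[0,0,0],0.08],[[-0.0005,-0.047,0],[0,0,0],0.08],[[-0.0005,-0.047,0],[0,0,0],0.08],[[-0.0005,-0.047,0],[0,0,0],0.08],[[0,0,0.02],[0,0,0],0.08],[[0,0,0.04],[0,0,0],0.08],[[0,0,0.03],[0,0,0],0.08],[[0,0,0],[0,0,0],0.08],[[0,0,0],[0,0,0],0.08]]' 25; python3 -c "
from h import *
go(.646,-.0204,.034)
save('wrist','w3')"
```

```text
clock: 25.65
position: [0.6463, -0.0196, 0.1327]
ee_rot: [-0.344, 3.122, 0.0]
force: [-0.3, -0.2, -0.0]
width: 0.871
t 25.65 pos [ 0.6463 -0.0196  0.1327] jawang 102.56 turn_z 0.06 tilt deg [-0.    0.07  0.  ] w 0.08 F [-0.3 -0.2 -0. ] q [-0.21  0.56  0.24  1.64 -0.16  0.96  1.87]
  shift mm now-axes [ 0.6 -0.7 98.7]  after-turn axes [ 0.6 -0.7 98.7]
```

View pics/w3.png

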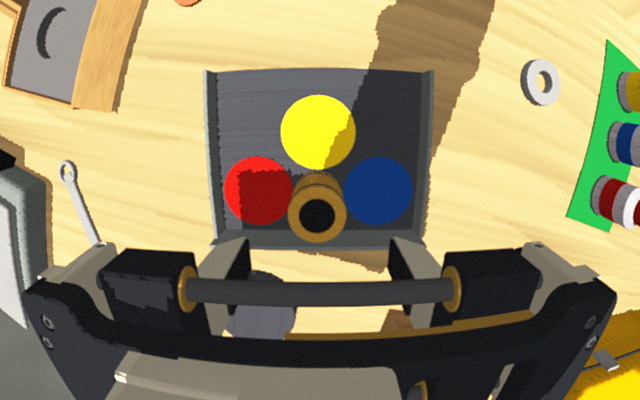

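The wrist view shows the coupling centred between the fingers (317,215), with the pads clear. I'll cross-check positions from here before descending.

```bash
python3 - <<'E'
from h import *
st=arm.observe(); im,d=arm.get_image('wrist'); hsv=cv2.cvtColor(im,cv2.COLOR_RGB2HSV)
from scipy import ndimage as nd
for n,lo,hi,c0 in [('yel',20,35,(318,132)),('blue',100,130,(378,190)),('red',0,8,(258,190))]:
    k=(hsv[...,0]>=lo)&(hsv[...,0]<=hi)&(hsv[...,1]>120); l,_=nd.label(k); k=l==l[c0[1],c0[0]]
    v,u=np.nonzero(k); Q=onz('wrist',u,v,.008,st)[:,:2]; e=cv2.fitEllipse(cv2.convexHull(Q.astype(np.float32)))
    D=cloud('wrist',d,k,st)
    print(n,k.sum(),np.round(e[0],4),np.round(e[1],4),'z',np.median(D[:,2]).round(4))
vv,uu=np.indices(d.shape); P=cloud('wrist',d,d>0,st); m=(P[:,2]>.06)&(P[:,2]<.075)&(np.hypot(P[:,0]-.646,P[:,1]+.02)<.03); Q=P[m]; print('coupling',m.sum(),np.round((Q.min(0)+Q.max(0))/2,4),np.ptp(Q,axis=0).round(3),np.median(Q[:,2]))
E
```

```text
yel 4449 [ 0.5888 -0.0347] [0.0687 0.069 ] z 0.0078
blue 3752 [0.6308 0.0342] [0.0679 0.0688] z 0.0078
red 3529 [ 0.656  -0.0793] [0.0678 0.0686] z 0.0078
coupling 2699 [ 0.646  -0.023   0.0651] [0.046 0.045 0.01 ] 0.06793287452770988
```

```bash
python3 -m pendant '[[[0,-0.0005,0.03],[0,0,0],0.08],[[0,0,0.03],[0,0,0],0.08],[[0,0,0.025],[0,0,0],0.08],[[0,0,0.0125],[0,0,0],0.08],[[0,0,0],[0,0,0],0.08],[[0,0,0],[0,0,0],0.04],[[0,0,0],[0,0,0],0.035],[[0,0,0],[0,0,0],0.035],[[0,0,0],[0,0,0],0.035]]' 30; python3 -c "
from h import *
go(.646,-.0204,.18)"
```

```text
clock: 26.88
position: [0.6459, -0.0212, 0.0346]
ee_rot: [-0.341, 3.122, -0.0]
force: [-0.6, 1.9, 3.0]
width: 0.497
t 26.88 pos [ 0.6459 -0.0212  0.0346] jawang 102.48 turn_z -0.02 tilt deg [-0.02  0.03  0.  ] w 0.0457 F [-0.6  1.9  3. ] q [-0.19  0.67  0.21  1.71 -0.19  0.77  1.9 ]
  shift mm now-axes [  -0.4    0.7 -145.4]  after-turn axes [  -0.4    0.7 -145.4]
```

```bash
python3 -m pendant '[[[0,0,-0.01],[0,0,0],0.035],[[0,0,-0.03],[0,0,0],0.035],[[0,0,-0.04],[0,0,0],0.035],[[0,0,-0.04],[0,0,0],0.035],[[0,0,0],[0,0,0],0.035]]' 40; python3 -c "
from h import *
go(.518,-.3595,.15)"
```

```text
clock: 27.5
position: [0.6476, -0.0212, 0.158]
ee_rot: [-0.341, 3.117, -0.001]
force: [0.7, 0.1, -3.9]
width: 0.491
t 27.5 pos [ 0.6476 -0.0212  0.158 ] jawang 102.47 turn_z -0.03 tilt deg [-0.06  0.34  0.  ] w 0.0451 F [ 0.7  0.1 -3.9] q [-0.22  0.53  0.25  1.62 -0.15  1.01  1.87]
  shift mm now-axes [ 199.7 -302.3    7.1]  after-turn axes [ 199.8 -302.2    7.1]
```

```bash
python3 -m pendant '[[[0.0112,-0.017,0],[0,0,0],0.035],[[0.0225,-0.034,0],[0,0,0],0.035],[[0.0225,-0.034,0],[0,0,0],0.035],[[0.0225,-0.034,0],[0,0,0],0.035],[[0.0225,-0.034,0],[0,0,0],0.035],[[0.0225,-0.034,0],[0,0,0],0.035],[[0.0225,-0.034,0],[0,0,0],0.035],[[0.0225,-0.034,0],[0,0,0],0.035],[[0.0225,-0.034,0],[0,0,0],0.035],[[0.0085,-0.0133,0],[0,0,0],0.035]]' 40; python3 -m pendant '[[[0,0,0],[0,0,5],0.035],[[0,0,0.01],[0,0,7],0.035],[[0,0,0.01],[0,0,7],0.035],[[0,0,0],[0,0,0],0.035],[[0,0,0],[0,0,0],0.035]]' 40;python3 -c "
from h import *
go(.518,-.3595,.0356,83.5); save('side','s4'); save('wrist','w4')"
```

```text
clock: 28.75
position: [0.5121, -0.3629, 0.1527]
ee_rot: [0.333, -3.12, -0.0]
force: [-0.0, 1.0, -1.8]
width: 0.489
clock: 29.38
position: [0.5157, -0.3592, 0.1339]
ee_rot: [-0.174, -3.136, -0.001]
force: [-0.6, -0.2, -3.7]
width: 0.491
t 29.38 pos [ 0.5157 -0.3592  0.1339] jawang 83.65 turn_z 0.15 tilt deg [ 0.02 -0.05  0.  ] w 0.0451 F [-0.6 -0.2 -3.7] q [ 0.28  0.54  0.37  1.69 -0.23  0.95  2.19]
  shift mm now-axes [-2.4 -0.1 98.3]  after-turn axes [-2.4 -0.1 98.3]
```

View pics/w4.png

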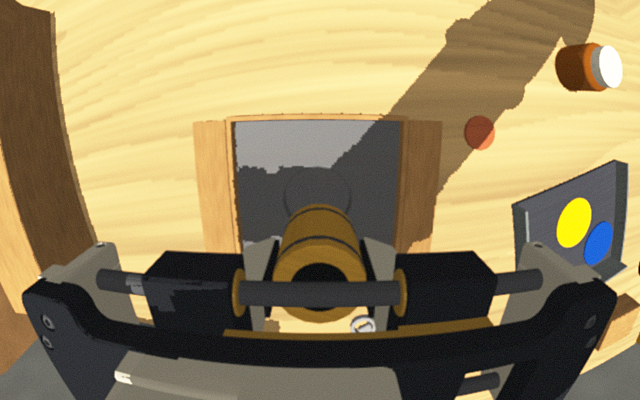

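View pics/s4.png

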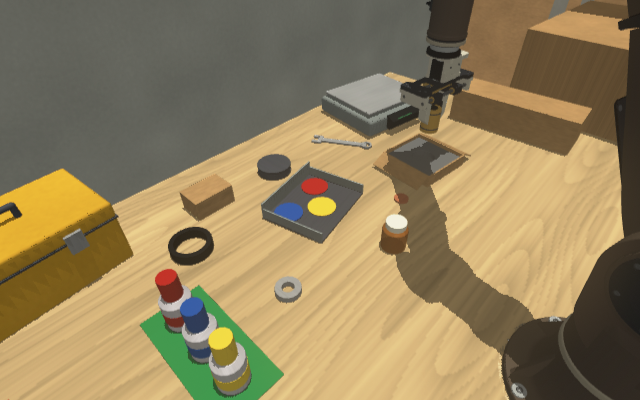

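The coupling hangs over the carton and the pocket rim is visible below it at (318,195). Lowering with a small x correction.

```bash
python3 -m pendant '[[[-0.0023,0,0.03],[0,0,0],0.035],[[0,0,0.03],[0,0,0],0.035],[[0,0,0.015],[0,0,0],0.035],[[0,0,0],[0,0,0],0.035],[[0,0,0],[0,0,0],0.035]]' 40;python3 -c "
from h import *
go(.518,-.3595,.0356,83.5); save('wrist','w5')"
```

```text
clock: 30.1
position: [0.519, -0.3602, 0.0604]
ee_rot: [0.178, 3.135, -0.001]
force: [0.7, 0.3, -3.7]
width: 0.494
t 30.1 pos [ 0.519  -0.3602  0.0604] jawang 83.49 turn_z -0.01 tilt deg [-0.04  0.09  0.  ] w 0.0454 F [ 0.7  0.3 -3.7] q [ 0.3   0.63  0.33  1.75 -0.27  0.81  2.22]
  shift mm now-axes [ 1.1  0.6 24.8]  after-turn axes [ 1.1  0.6 24.8]
```

View pics/w5.png

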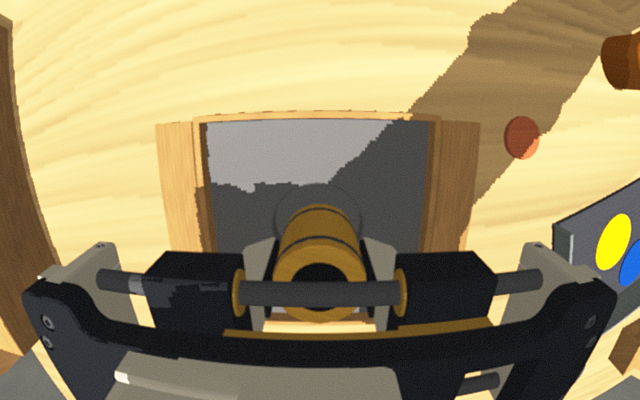

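```bash
python3 -m pendant '[[[0.0008,0.0005,0.008],[0,0,0],0.035],[[0,0,0.008],[0,0,0],0.035],[[0,0,0.005],[0,0,0],0.035],[[0,0,0.002],[0,0,0],0.035],[[0,0,0],[0,0,0],0.035]]' 40;python3 -c "
from h import *
go(.518,-.3595,.0356,83.5)"
```

```text
clock: 30.78
position: [0.5175, -0.3591, 0.0361]
ee_rot: [-0.179, -3.136, -0.0]
force: [-0.6, -0.9, -4.2]
width: 0.49
t 30.77 pos [ 0.5175 -0.3591  0.0361] jawang 83.48 turn_z -0.02 tilt deg [ 0.   -0.01  0.  ] w 0.045 F [-0.6 -0.9 -4.2] q [ 0.31  0.66  0.32  1.76 -0.28  0.76  2.23]
  shift mm now-axes [-0.5 -0.4  0.5]  after-turn axes [-0.5 -0.4  0.5]
```

```bash
python3 -m pendant '[[[0,0,0.001],[0,0,0],0.035],[[0,0,0],[0,0,0],0.035]]' 40
```

```text
clock: 31.02
position: [0.5178, -0.3593, 0.0356]
ee_rot: [0.179, 3.136, -0.0]
force: [-0.3, 0.7, -0.1]
width: 0.492
```

```bash
python3 -m pendant '[[[0,0,0.0003],[0,0,0],0.035],[[0,0,0],[0,0,0],0.07],[[0,0,0],[0,0,0],0.07],[[0,0,0],[0,0,0],0.07],[[0,0,-0.015],[0,0,0],0.07],[[0,0,-0.04],[0,0,0],0.07],[[0,0,-0.06],[0,0,0],0.07],[[0,0,-0.06],[0,0,0],0.06],[[0,0,-0.015],[0,0,0],0.06]]' 25; python3 - <<'E'
from h import *
go(.5601,.3548,.225)
im,d=save('wrist','w6'); st=arm.observe()
P=cloud('wrist',d,d>0,st); m=(P[:,2]>.05)&(P[:,2]<.085)&(np.hypot(P[:,0]-.518,P[:,1]+.36)<.05); Q=P[m]; print(m.sum(),np.round((Q.min(0)+Q.max(0))/2,4),np.ptp(Q,axis=0).round(3),np.percentile(Q[:,2],95))
E
```

```text
clock: 32.15
position: [0.519, -0.3606, 0.2306]
ee_rot: [0.179, 3.129, -0.006]
force: [0.6, 0.1, -0.7]
width: 0.66
t 32.15 pos [ 0.519  -0.3606  0.2306] jawang 83.46 turn_z -19.04 tilt deg [-0.18  0.42  0.  ] w 0.0605 F [ 0.6  0.1 -0.7] q [ 0.25  0.45  0.4   1.58 -0.19  1.14  2.15]
  shift mm now-axes [ 40.7 715.5   3. ]  after-turn axes [-194.9  689.6    4.8]
1478 [ 0.5175 -0.3595  0.0607] [0.045 0.046 0.02 ] 0.06981694397608772
```

View pics/w6.png

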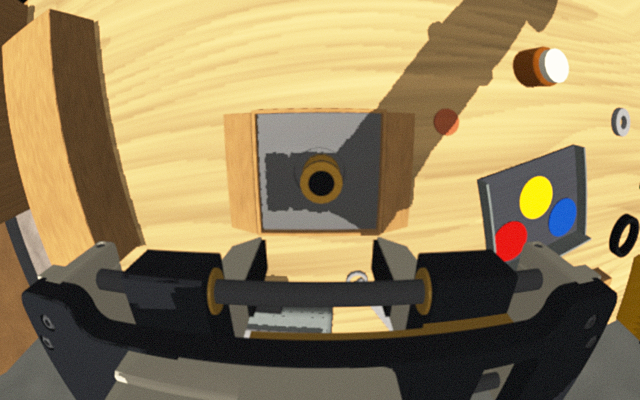

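The coupling stands in the pocket, with its top at 0.069–0.070 m and its centre at (0.5175, −0.3595). Next I return the red can.

```bash
python3 -m pendant '[[[0.003,0.053,0],[0,0,0],0.06],[[0.003,0.053,0],[0,0,0],0.06],[[0.003,0.053,0],[0,0,0],0.06],[[0.003,0.053,0],[0,0,0],0.06],[[0.003,0.053,0],[0,0,0],0.06],[[0.003,0.053,0],[0,0,0],0.06],[[0.003,0.053,0],[0,0,0],0.06],[[0.003,0.053,0],[0,0,0],0.06],[[0.003,0.053,0],[0,0,0],0.06],[[0.003,0.053,0],[0,0,0],0.06]]' 25; python3 -m pendant '[[[0.003,0.053,0],[0,0,0],0.06],[[0.003,0.053,0],[0,0,0],0.06],[[0.003,0.053,0],[0,0,0],0.06],[[0,0.026,0],[0,0,0],0.06],[[0,0,0],[0,0,-6.4],0.06],[[0,0,0],[0,0,-6.3],0.06],[[0,0,0],[0,0,-6.3],0.06],[[0,0,0],[0,0,0],0.06],[[0,0,0],[0,0,0],0.06]]' 25; python3 -c "
from h import *
go(.5605,.355,.083)"
```

```text
clock: 33.45
position: [0.5471, 0.1724, 0.2239]
ee_rot: [-0.179, -3.135, 0.001]
force: [0.8, 0.3, 0.5]
width: 0.657
clock: 34.58
position: [0.5596, 0.3555, 0.2243]
ee_rot: [0.338, -3.122, 0.001]
force: [-1.0, -0.3, -0.8]
width: 0.656
t 34.58 pos [0.5596 0.3555 0.2243] jawang 102.34 turn_z -0.16 tilt deg [-0.02 -0.06  0.  ] w 0.0602 F [-1.  -0.3 -0.8] q [-0.73  0.5   0.12  1.48 -0.06  1.17  1.19]
  shift mm now-axes [ -0.9  -0.7 141.3]  after-turn axes [ -0.9  -0.7 141.3]
```

```bash
python3 -m pendant '[[[-0.0005,-0.0005,0.03],[0,0,0],0.06],[[0,0,0.04],[0,0,0],0.06],[[0,0,0.035],[0,0,0],0.06],[[0,0,0.025],[0,0,0],0.06],[[0,0,0.009],[0,0,0],0.06],[[0,0,0],[0,0,0],0.06],[[0,0,0],[0,0,0],0.03],[[0,0,0],[0,0,0],0.025],[[0,0,0],[0,0,0],0.025],[[0,0,0],[0,0,0],0.025]]' 25; python3 -c "
from h import *
go(.5605,.355,.083)"; python3 -m pendant '[[[0,0,-0.01],[0,0,0],0.025],[[0,0,-0.03],[0,0,0],0.025],[[0,0,-0.04],[0,0,0],0.025],[[0,0,-0.04],[0,0,0],0.025],[[0,0,-0.03],[0,0,0],0.025],[[0,0,0],[0,0,0],0.025]]' 35; python3 -c "
from h import *
go(.656,-.0775,.237)"
```

```text
clock: 35.83
position: [0.5609, 0.3555, 0.0865]
ee_rot: [-0.341, 3.122, 0.001]
force: [0.8, -0.4, 2.7]
width: 0.365
t 35.83 pos [0.5609 0.3555 0.0865] jawang 102.48 turn_z -0.02 tilt deg [ 0.01  0.05 -0.  ] w 0.0335 F [ 0.8 -0.4  2.7] q [-0.71  0.63  0.1   1.62 -0.08  0.89  1.21]
  shift mm now-axes [ 0.5 -0.4  3.5]  after-turn axes [ 0.5 -0.4  3.5]
clock: 36.58
position: [0.5615, 0.3561, 0.2387]
ee_rot: [-0.341, 3.119, 0.004]
force: [0.5, 0.3, -3.8]
width: 0.364
t 36.58 pos [0.5615 0.3561 0.2387] jawang 102.49 turn_z -0.01 tilt deg [ 0.11  0.24 -0.  ] w 0.0334 F [ 0.5  0.3 -3.8] q [-0.73  0.49  0.13  1.46 -0.06  1.19  1.2 ]
  shift mm now-axes [   1.5 -443.8    0.8]  after-turn axes [   1.6 -443.8    0.8]
```

```bash
python3 -m pendant '[[[0,-0.03,0],[0,0,0],0.025],[[0,-0.05,0],[0,0,0],0.025],[[0,-0.055,0],[0,0,0],0.025],[[0,-0.055,0],[0,0,0],0.025],[[0,-0.055,0],[0,0,0],0.025],[[0,-0.055,0],[0,0,0],0.025],[[0,-0.055,0],[0,0,0],0.025],[[0,-0.05,0],[0,0,0],0.025],[[0,-0.038,0],[0,0,0],0.025],[[0,0,0],[0,0,0],0.025]]' 35; python3 -m pendant '[[[0,0,0.03],[0,0,0],0.025],[[0,0,0.04],[0,0,0],0.025],[[0,0,0.04],[0,0,0],0.025],[[0,0,0.02],[0,0,0],0.025],[[0,0,0],[0,0,0],0.025],[[0,0,0],[0,0,0],0.025],[[0,0,0],[0,0,0],0.025]]' 35; python3 -c "
from h import *
go(.6565,-.0775,.0915)"
```

```text
clock: 37.83
position: [0.6553, -0.0823, 0.234]
ee_rot: [0.331, -3.121, 0.004]
force: [0.2, 0.1, -2.7]
width: 0.364
clock: 38.7
position: [0.6571, -0.077, 0.1071]
ee_rot: [-0.342, 3.121, -0.0]
force: [0.1, -0.5, -3.8]
width: 0.365
t 38.7 pos [ 0.6571 -0.077   0.1071] jawang 102.5 turn_z -0.0 tilt deg [-0.02  0.11  0.  ] w 0.0335 F [ 0.1 -0.5 -3.8] q [-0.09  0.6   0.19  1.62 -0.13  0.93  1.94]
  shift mm now-axes [ 0.7 -0.4 15.6]  after-turn axes [ 0.7 -0.4 15.6]
```

```bash
python3 -m pendant '[[[0.0005,-0.0004,0.008],[0,0,0],0.025],[[0,0,0.005],[0,0,0],0.025],[[0,0,0.002],[0,0,0],0.025],[[0,0,0.001],[0,0,0],0.025],[[0,0,0],[0,0,0],0.025]]' 35; python3 -c "
from h import *
go(.6565,-.0775,.0915)"
```

```text
clock: 39.33
position: [0.6561, -0.0777, 0.0915]
ee_rot: [-0.341, 3.122, 0.0]
force: [-4.7, -0.9, 11.6]
width: 0.366
t 39.33 pos [ 0.6561 -0.0777  0.0915] jawang 102.47 turn_z -0.03 tilt deg [ 0.    0.06 -0.  ] w 0.0336 F [-4.7 -0.9 11.6] q [-0.08  0.62  0.19  1.63 -0.14  0.9   1.94]
  shift mm now-axes [-0.4  0.1 -0. ]  after-turn axes [-0.4  0.1 -0. ]
```

Contact made; releasing and going for blue at (0.4845, 0.3572).

```bash
python3 -m pendant '[[[0,0,-0.0005],[0,0,0],0.06],[[0,0,0],[0,0,0],0.06],[[0,0,0],[0,0,0],0.06],[[0,0,-0.02],[0,0,0],0.06],[[0,0,-0.05],[0,0,0],0.06],[[0,0,-0.05],[0,0,0],0.06],[[0,0,-0.015],[0,0,0],0.06],[[0,0,0],[0,0,0],0.06]]' 25; python3 -c "
from h import *
go(.484,.3572,.225)"
```

```text
clock: 40.33
position: [0.6564, -0.0776, 0.2261]
ee_rot: [-0.342, 3.121, -0.0]
force: [-0.7, -0.4, -0.4]
width: 0.655
t 40.33 pos [ 0.6564 -0.0776  0.2261] jawang 102.49 turn_z -0.01 tilt deg [-0.02  0.1   0.  ] w 0.0601 F [-0.7 -0.4 -0.4] q [-0.1   0.5   0.22  1.49 -0.11  1.17  1.92]
  shift mm now-axes [ 74.2 461.8   0.8]  after-turn axes [ 74.2 461.8   0.8]
```

```bash
python3 -m pendant '[[[0.0082,0.0513,0],[0,0,0],0.06],[[0.0082,0.0513,0],[0,0,0],0.06],[[0.0082,0.0513,0],[0,0,0],0.06],[[0.0082,0.0513,0],[0,0,0],0.06],[[0.0083,0.0513,0],[0,0,0],0.06],[[0.0083,0.0513,0],[0,0,0],0.06],[[0.0083,0.0513,0],[0,0,0],0.06],[[0.0083,0.0513,0],[0,0,0],0.06],[[0.0082,0.0513,0],[0,0,0],0.06],[[0,0,0],[0,0,0],0.06]]' 25; python3 -m pendant '[[[0,0,0.03],[0,0,0],0.06],[[0,0,0.03],[0,0,0],0.06],[[0,0,0.02],[0,0,0],0.06],[[0,0,0],[0,0,0],0.06],[[0,0,0],[0,0,0],0.06],[[0,0,0],[0,0,0],0.06]]' 25; python3 -c "
from h import *
go(.484,.3572,.085)"
```

```text
clock: 41.58
position: [0.4796, 0.3617, 0.2229]
ee_rot: [0.354, -3.117, -0.001]
force: [-0.5, -0.6, 0.3]
width: 0.656
clock: 42.32
position: [0.4842, 0.3573, 0.1463]
ee_rot: [-0.341, 3.122, 0.001]
force: [-0.7, 0.7, 0.1]
width: 0.655
t 42.33 pos [0.4842 0.3573 0.1463] jawang 102.47 turn_z -0.03 tilt deg [ 0.04  0.07 -0.  ] w 0.0601 F [-0.7  0.7  0.1] q [-0.78  0.47  0.08  1.73 -0.05  0.94  1.11]
  shift mm now-axes [ 0.3 -0.1 61.3]  after-turn axes [ 0.3 -0.1 61.3]
```

```bash
python3 -m pendant '[[[0,0,0.028],[0,0,0],0.06],[[0,0,0.022],[0,0,0],0.06],[[0,0,0.01],[0,0,0],0.06],[[0,0,0],[0,0,0],0.06],[[0,0,0],[0,0,0],0.03],[[0,0,0],[0,0,0],0.025],[[0,0,0],[0,0,0],0.025],[[0,0,0],[0,0,0],0.025]]' 25; python3 -c "
from h import *
go(.484,.3572,.085)"; python3 -m pendant '[[[0,0,-0.01],[0,0,0],0.025],[[0,0,-0.03],[0,0,0],0.025],[[0,0,-0.04],[0,0,0],0.025],[[0,0,-0.04],[0,0,0],0.025],[[0,0,-0.03],[0,0,0],0.025],[[0,0,0],[0,0,0],0.025]]' 35; python3 -c "
from h import *
go(.6312,.0365,.237)"
```

```text
clock: 43.32
position: [0.4839, 0.3572, 0.0859]
ee_rot: [-0.341, 3.122, 0.0]
force: [0.1, -0.3, 3.6]
width: 0.365
t 43.33 pos [0.4839 0.3572 0.0859] jawang 102.48 turn_z -0.02 tilt deg [ 0.01  0.04 -0.  ] w 0.0335 F [ 0.1 -0.3  3.6] q [-0.78  0.54  0.08  1.79 -0.05  0.81  1.11]
  shift mm now-axes [-0.1 -0.   0.9]  after-turn axes [-0.1 -0.   0.9]
clock: 44.08
position: [0.4846, 0.3579, 0.238]
ee_rot: [-0.341, 3.119, 0.004]
force: [0.5, -0.3, -3.8]
width: 0.362
t 44.08 pos [0.4846 0.3579 0.238 ] jawang 102.49 turn_z -0.01 tilt deg [ 0.13  0.23 -0.  ] w 0.0333 F [ 0.5 -0.3 -3.8] q [-0.79  0.39  0.1   1.62 -0.04  1.13  1.1 ]
  shift mm now-axes [ -73.7 -345.5    0.5]  after-turn axes [ -73.6 -345.5    0.5]
```

```bash
python3 -m pendant '[[[-0.0045,-0.022,0],[0,0,0],0.025],[[-0.0095,-0.044,0],[0,0,0],0.025],[[-0.0095,-0.044,0],[0,0,0],0.025],[[-0.0095,-0.044,0],[0,0,0],0.025],[[-0.0095,-0.044,0],[0,0,0],0.025],[[-0.0095,-0.044,0],[0,0,0],0.025],[[-0.0095,-0.044,0],[0,0,0],0.025],[[-0.0095,-0.044,0],[0,0,0],0.025],[[-0.0028,-0.0155,0],[0,0,0],0.025],[[0,0,0],[0,0,0],0.025]]' 35; python3 -m pendant '[[[0,0,0.03],[0,0,0],0.025],[[0,0,0.04],[0,0,0],0.025],[[0,0,0.04],[0,0,0],0.025],[[0,0,0.02],[0,0,0],0.025],[[0,0,0],[0,0,0],0.025],[[0,0,0],[0,0,0],0.025],[[0,0,0],[0,0,0],0.025]]' 35; python3 -c "
from h import *
go(.6315,.0365,.0909)"
```

```text
clock: 45.32
position: [0.6299, 0.0347, 0.2341]
ee_rot: [0.338, -3.121, 0.0]
force: [-0.5, 0.7, -3.1]
width: 0.362
clock: 46.2
position: [0.6312, 0.0363, 0.1068]
ee_rot: [-0.342, 3.121, 0.001]
force: [-0.2, 0.7, -2.0]
width: 0.365
t 46.2 pos [0.6312 0.0363 0.1068] jawang 102.52 turn_z 0.02 tilt deg [ 0.    0.13 -0.  ] w 0.0335 F [-0.2  0.7 -2. ] q [-0.26  0.56  0.17  1.7  -0.12  0.89  1.75]
  shift mm now-axes [-0.3  0.1 15.9]  after-turn axes [-0.3  0.1 15.9]
```

```bash
python3 -m pendant '[[[0,0.0003,0.008],[0,0,0],0.025],[[0,0,0.005],[0,0,0],0.025],[[0,0,0.002],[0,0,0],0.025],[[0,0,0.0012],[0,0,0],0.025],[[0,0,0],[0,0,0],0.025]]' 35; python3 -c "
from h import *
go(.6315,.0365,.0909)"
```

```text
clock: 46.82
position: [0.6305, 0.036, 0.0909]
ee_rot: [-0.341, 3.122, 0.001]
force: [-6.3, -0.8, 14.7]
width: 0.364
t 46.83 pos [0.6305 0.036  0.0909] jawang 102.47 turn_z -0.03 tilt deg [ 0.02  0.05 -0.  ] w 0.0334 F [-6.3 -0.8 14.7] q [-0.26  0.58  0.17  1.71 -0.12  0.86  1.76]
  shift mm now-axes [-1.1  0.3 -0. ]  after-turn axes [-1.1  0.3 -0. ]
```

```bash
python3 -m pendant '[[[0,0,-0.0005],[0,0,0],0.06],[[0,0,0],[0,0,0],0.06],[[0,0,0],[0,0,0],0.06],[[0,0,-0.02],[0,0,0],0.06],[[0,0,-0.05],[0,0,0],0.06],[[0,0,-0.05],[0,0,0],0.06],[[0,0,-0.015],[0,0,0],0.06],[[0,0,0],[0,0,0],0.06]]' 25; python3 -c "
from h import *
go(.4095,.3576,.225)"
```

```text
clock: 47.82
position: [0.6308, 0.0361, 0.2253]
ee_rot: [-0.342, 3.121, 0.0]
force: [-0.2, 0.0, -0.3]
width: 0.655
t 47.83 pos [0.6308 0.0361 0.2253] jawang 102.49 turn_z -0.01 tilt deg [-0.   0.1  0. ] w 0.0601 F [-0.2  0.  -0.3] q [-0.28  0.45  0.2   1.57 -0.09  1.13  1.73]
  shift mm now-axes [1.465e+02 3.617e+02 1.000e-01]  after-turn axes [1.465e+02 3.618e+02 1.000e-01]
```

```bash
python3 -m pendant '[[[0.0183,0.0452,0],[0,0,0],0.06],[[0.0183,0.0452,0],[0,0,0],0.06],[[0.0183,0.0452,0],[0,0,0],0.06],[[0.0183,0.0452,0],[0,0,0],0.06],[[0.0183,0.0452,0],[0,0,0],0.06],[[0.0183,0.0452,0],[0,0,0],0.06],[[0.0183,0.0452,0],[0,0,0],0.06],[[0.0183,0.0452,0],[0,0,0],0.06],[[0,0,0],[0,0,0],0.06],[[0,0,0],[0,0,0],0.06]]' 25; python3 -m pendant '[[[0,0,0.03],[0,0,0],0.06],[[0,0,0.03],[0,0,0],0.06],[[0,0,0.02],[0,0,0],0.06],[[0,0,0],[0,0,0],0.06],[[0,0,0],[0,0,0],0.06]]' 25; python3 -c "
from h import *
go(.4095,.3576,.083)"
```

```text
clock: 49.08
position: [0.4089, 0.3565, 0.2232]
ee_rot: [0.342, -3.121, 0.003]
force: [-0.4, -0.3, 0.7]
width: 0.657
clock: 49.7
position: [0.41, 0.3568, 0.1452]
ee_rot: [-0.339, 3.123, -0.0]
force: [0.9, 0.9, 1.1]
width: 0.655
t 49.7 pos [0.41   0.3568 0.1452] jawang 102.4 turn_z -0.1 tilt deg [-0.01  0.02  0.  ] w 0.0601 F [0.9 0.9 1.1] q [-0.86  0.39  0.05  1.88 -0.03  0.88  1.  ]
  shift mm now-axes [ 0.3  0.8 62.2]  after-turn axes [ 0.3  0.8 62.2]
```

```bash
python3 -m pendant '[[[0,0.0005,0.028],[0,0,0],0.06],[[0,0,0.022],[0,0,0],0.06],[[0,0,0.011],[0,0,0],0.06],[[0,0,0],[0,0,0],0.06],[[0,0,0],[0,0,0],0.03],[[0,0,0],[0,0,0],0.025],[[0,0,0],[0,0,0],0.025],[[0,0,0],[0,0,0],0.025]]' 25; python3 -c "
from h import *
go(.4095,.3576,.083)"; python3 -m pendant '[[[0,0,-0.01],[0,0,0],0.025],[[0,0,-0.03],[0,0,0],0.025],[[0,0,-0.04],[0,0,0],0.025],[[0,0,-0.04],[0,0,0],0.025],[[0,0,-0.03],[0,0,0],0.025],[[0,0,0],[0,0,0],0.025]]' 35; python3 -c "
from h import *
go(.5892,-.0325,.237)"
```

```text
clock: 50.7
position: [0.4094, 0.358, 0.0841]
ee_rot: [-0.341, 3.122, 0.001]
force: [0.5, -0.1, 3.0]
width: 0.367
t 50.7 pos [0.4094 0.358  0.0841] jawang 102.48 turn_z -0.02 tilt deg [ 0.02  0.04 -0.  ] w 0.0337 F [ 0.5 -0.1  3. ] q [-0.85  0.47  0.05  1.93 -0.03  0.74  1.  ]
  shift mm now-axes [-0.  -0.5  1.1]  after-turn axes [-0.  -0.5  1.1]
clock: 51.45
position: [0.4099, 0.3588, 0.2361]
ee_rot: [-0.341, 3.12, 0.005]
force: [0.4, -0.7, -3.1]
width: 0.364
t 51.45 pos [0.4099 0.3588 0.2361] jawang 102.49 turn_z -0.01 tilt deg [ 0.15  0.21 -0.  ] w 0.0334 F [ 0.4 -0.7 -3.1] q [-0.87  0.29  0.06  1.76 -0.02  1.08  0.99]
  shift mm now-axes [ -90.5 -420.8   -1.6]  after-turn axes [ -90.4 -420.8   -1.6]
```

```bash
python3 -m pendant '[[[-0.006,-0.026,0],[0,0,0],0.025],[[-0.0102,-0.047,0],[0,0,0],0.025],[[-0.0102,-0.047,0],[0,0,0],0.025],[[-0.0102,-0.047,0],[0,0,0],0.025],[[-0.0102,-0.047,0],[0,0,0],0.025],[[-0.0102,-0.047,0],[0,0,0],0.025],[[-0.0102,-0.047,0],[0,0,0],0.025],[[-0.0102,-0.047,0],[0,0,0],0.025],[[-0.0101,-0.047,0],[0,0,0],0.025],[[-0.0033,-0.0188,0],[0,0,0],0.025]]' 35; python3 -m pendant '[[[0,0,0],[0,0,0],0.025],[[0,0,0.02],[0,0,0],0.025],[[0,0,0.04],[0,0,0],0.025],[[0,0,0.04],[0,0,0],0.025],[[0,0,0.025],[0,0,0],0.025],[[0,0,0],[0,0,0],0.025],[[0,0,0],[0,0,0],0.025],[[0,0,0],[0,0,0],0.025]]' 35; python3 -c "
from h import *
go(.5892,-.0325,.0891)"
```

```text
clock: 52.7
position: [0.5885, -0.037, 0.2321]
ee_rot: [0.335, -3.121, 0.002]
force: [0.1, 0.1, -3.5]
width: 0.367
clock: 53.7
position: [0.5896, -0.0328, 0.1101]
ee_rot: [-0.342, 3.121, 0.0]
force: [0.4, -0.8, -3.2]
width: 0.368
t 53.7 pos [ 0.5896 -0.0328  0.1101] jawang 102.51 turn_z 0.01 tilt deg [-0.01  0.13  0.  ] w 0.0338 F [ 0.4 -0.8 -3.2] q [-0.2   0.5   0.23  1.81 -0.15  0.85  1.89]
  shift mm now-axes [ 0.4  0.4 21. ]  after-turn axes [ 0.4  0.4 21. ]
```

```bash
python3 -m pendant '[[[0,0.0003,0.01],[0,0,0],0.025],[[0,0,0.006],[0,0,0],0.025],[[0,0,0.004],[0,0,0],0.025],[[0,0,0.001],[0,0,0],0.025],[[0,0,0],[0,0,0],0.025]]' 35; python3 -c "
from h import *
go(.5892,-.0325,.0891)"
```

```text
clock: 54.32
position: [0.5889, -0.0335, 0.0889]
ee_rot: [-0.341, 3.122, -0.0]
force: [-5.1, 0.2, 11.3]
width: 0.367
t 54.33 pos [ 0.5889 -0.0335  0.0889] jawang 102.45 turn_z -0.05 tilt deg [-0.01  0.04  0.  ] w 0.0337 F [-5.1  0.2 11.3] q [-0.19  0.53  0.22  1.83 -0.15  0.8   1.9 ]
  shift mm now-axes [-0.5  0.9 -0.2]  after-turn axes [-0.5  0.9 -0.2]
```

Releasing, rising and backing off towards the mat to check with the cameras.

```bash
python3 -m pendant '[[[0,0,-0.0005],[0,0,0],0.06],[[0,0,0],[0,0,0],0.06],[[0,0,0],[0,0,0],0.06],[[0,0,-0.02],[0,0,0],0.06],[[0,0,-0.05],[0,0,0],0.06],[[0,0,-0.05],[0,0,0],0.06],[[0,0,-0.015],[0,0,0],0.06],[[0,0,0],[0,0,0],0.06]]' 25; cat > chk.py <<'E'
from h import *
st=arm.observe()
for c in ['wrist','top','side']:
    im,d=save(c,c+'_'+__import__('sys').argv[1]); hsv=cv2.cvtColor(im,cv2.COLOR_RGB2HSV)
    P=cloud(c,d,d>0,st); v,u=np.nonzero(d>0); col=hsv[v,u]
    for n,lo,hi,near in [('yel',20,35,(.589,-.032)),('blue',100,130,(.6315,.036)),('red',0,8,(.6565,-.0775))]:
        k=(col[:,0]>=lo)&(col[:,0]<=hi)&(col[:,1]>110)&(np.hypot(P[:,0]-near[0],P[:,1]-near[1])<.06)
        T=P[k&(P[:,2]>.11)&(P[:,2]<.14)]; B=P[k&(P[:,2]<.0105)&(P[:,2]>.004)]
        if len(T)>5: print(c,n,'cap',len(T),np.round((T.min(0)+T.max(0))/2,4),np.ptp(T,axis=0).round(3))
        if len(B)>5: print(c,n,'   pad vis',len(B),'circ',np.round(cv2.minEnclosingCircle(B[:,:2].astype(np.float32)),4) if 0 else np.round(cv2.minEnclosingCircle(B[:,:2].astype(np.float32))[0],4))
    for n,(x,y),z0,z1 in [('coupling',(.518,-.3595),.06,.08),('jar',(.396,-.0488),.064,.08)]:
        Q=P[(P[:,2]>z0)&(P[:,2]<z1)&(np.hypot(P[:,0]-x,P[:,1]-y)<.04)]
        if len(Q)>5: print(c,n,len(Q),np.round((Q.min(0)+Q.max(0))/2,4),np.ptp(Q,axis=0).round(3),'z',np.percentile(Q[:,2],90).round(4))
E
python3 -m pendant '[[[0.02,0.05,0],[0,0,0],0.06],[[0.02,0.05,0],[0,0,0],0.06],[[0.02,0.05,0],[0,0,0],0.06],[[0.02,0.05,0],[0,0,0],0.06],[[0,0,0],[0,0,0],0.06],[[0,0,0],[0,0,0],0.06],[[0,0,0],[0,0,0],0.06]]' 25; python3 chk.py f; python3 -c "
import cv2
a=cv2.imread('pics/top_f.png'); cv2.imwrite('pics/topfc.png',cv2.resize(a[90:300,120:540],None,fx=1.9,fy=1.9))"
```

```text
clock: 55.32
position: [0.5891, -0.0329, 0.2238]
ee_rot: [-0.342, 3.121, 0.0]
force: [-0.2, 0.2, -0.2]
width: 0.654
clock: 56.2
position: [0.4676, 0.1437, 0.2225]
ee_rot: [0.338, -3.122, 0.001]
force: [0.4, 0.3, 0.1]
width: 0.653
wrist yel cap 111 [ 0.5788 -0.0422  0.1189] [0.018 0.016 0.016]
wrist yel    pad vis 409 circ [ 0.5888 -0.0383]
wrist blue    pad vis 84 circ [0.6037 0.0258]
wrist red    pad vis 7 circ [ 0.6373 -0.1059]
wrist coupling 350 [ 0.5181 -0.3556  0.0654] [0.046 0.039 0.011] z 0.0695
wrist jar 1097 [ 0.3949 -0.0506  0.0681] [0.044 0.045 0.008] z 0.0705
top yel cap 226 [ 0.588  -0.0324  0.1202] [0.033 0.032 0.02 ]
top yel    pad vis 157 circ [ 0.5892 -0.0316]
top blue cap 225 [0.6287 0.0367 0.1209] [0.033 0.03  0.021]
top blue    pad vis 116 circ [0.6312 0.037 ]
top red cap 225 [ 0.6549 -0.0767  0.1207] [0.033 0.032 0.02 ]
top red    pad vis 131 circ [ 0.6599 -0.0806]
top coupling 383 [ 0.52   -0.3575  0.0669] [0.043 0.046 0.013] z 0.0709
top jar 333 [ 0.3965 -0.0488  0.0694] [0.043 0.041 0.01 ] z 0.0722
side yel cap 126 [ 0.5853 -0.0327  0.119 ] [0.029 0.031 0.018]
side yel    pad vis 132 circ [ 0.5971 -0.034 ]
side blue    pad vis 41 circ [0.6315 0.0351]
side red    pad vis 40 circ [ 0.6663 -0.058 ]
side coupling 169 [ 0.5167 -0.357   0.0658] [0.045 0.045 0.011] z 0.0699
side jar 282 [ 0.3952 -0.0481  0.0681] [0.044 0.044 0.008] z 0.0708
```

View pics/topfc.png

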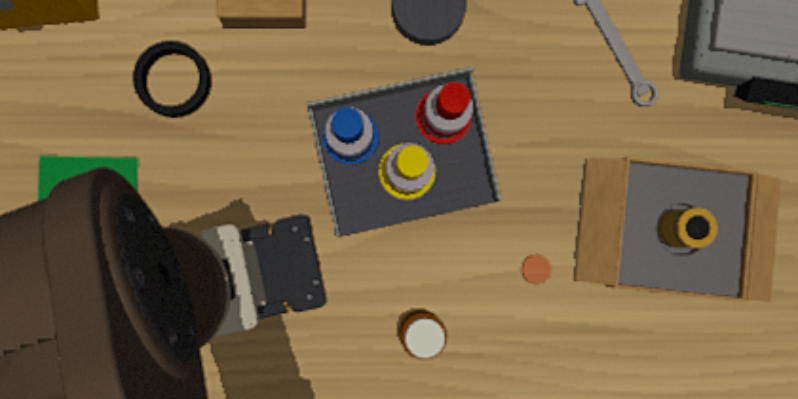

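View pics/side_f.png

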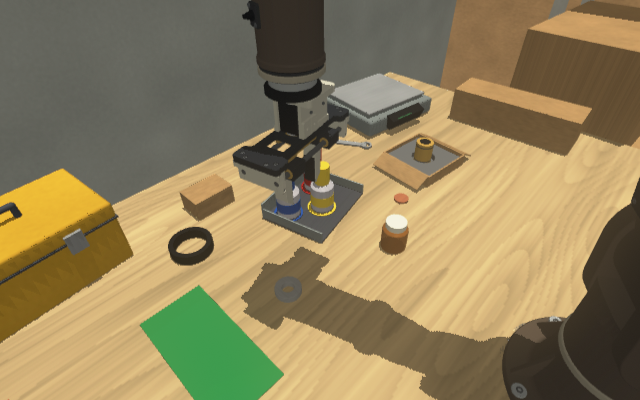

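The final pictures show all three cans upright on their own pads and the coupling standing in the pocket. The gripper is clear of everything, so I'm handing in.

```bash
python3 -c "
from h import *
print(arm.sign_off()); print(arm.observe()['clock'])"
```

```text
the job is handed in; nothing more can be done
None
the job is handed in; nothing more can be done
```

The coupling is packed and every can is back on the pad of its own colour. I handed the job in at about 56 s of the 144 s allowed.

I cleared yellow, blue and red onto the mat and stood the coupling in the carton pocket. Then I returned red, blue and yellow to their pads.

**Last checks (top camera):**
- **Cans:** all three are upright. The caps measured 1.6 mm (yellow), 2.8 mm (blue) and 1.8 mm (red) from the pad centres.
- **Coupling:** it stands upright in the pocket. The last measurements put its top at 0.070–0.071 m and its centre within about 3 mm of the pocket's.
- **Jar:** it is unmoved, at (0.396, −0.049).
- **Gripper:** it is open and clear of everything.

**Disagreements:**
- **Network:** it mistook the blue can for the yellow one in the first top picture. I located the cans by colour and depth instead.
- **Cameras:** the wrist camera read 2–3 mm lower in y than the top camera. The side camera's pad and pocket fits were up to about 8 mm off because those areas were partly hidden. Its last yellow-cap reading, with the gripper in view, was 4 mm from the pad centre. I relied mainly on the top view and where the arm had gripped each object.
- **Not confirmed:** in the last pictures the gripper hid the red and blue caps from the side camera, and the wrist camera missed them too. Those two final positions rest on the top view alone.

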